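# Release a test camera from its quick-release mount with a forked spring-bar tool

### The job

Take the forked tool from its stand and use it to push the mount's spring bar gently sideways by its collar, until the ejector lifts the camera; do not force the bar against its end stop and keep your fingers off the mount. Put the tool back in its stand, then lift the freed camera out and set it down gently, upright, in the middle of the slot of the white storage rack, tongue in the slot. Never pull the camera against the bar, and leave everything else on the bench as it is.

Things in the scene. Friction and masses are not known exactly. Their poses are not given: they have to be found in the camera images.
- camera: Camera module, about 180 g: upright aluminium tongue 40 (x) x 12 (y) x 46 (z) mm with a grey box on top. Origin: centre of the tongue's lower end, z up. A hole through the tongue along y, 12 mm wide in x, z = 18 to 30 mm, takes the spring bar. Seated, its origin is 14 mm above the mount's, axes alike; freed, it is lifted 12 mm by the ejector and stays standing in the slot.
- camera_box (a point): Centre of the camera's grey box, 50 (x) x 44 (y) x 44 (z) mm, 68 mm above the camera's origin; lens 12 mm proud on its -x face, fins 5 mm deep on its +x face. Grip it across y once it has risen. Lift it straight up by 50 mm to clear the slot; the bar may rub lightly.
- mount: Quick-release mount, fixed; origin on the bench under the slot's middle, z up. Base 86 mm (x), y = -30 to 108 mm, 10 mm thick. Slot 43 (x) x 14 (y) mm for the tongue between two cheeks: tops z = 56, outer faces y = -22.5 and +22.5, 56 mm long in x. Under the tongue a damped ejector with 4 to 6 N of spring, lifting the camera in about 0.7 s. Over 10 N from the tool damages the mount.
- bar_shaft (a point): Point on the axis of the mount's spring bar, 46 mm (+y) from the slot's middle, z = 36 mm, on its bare shaft of 6 mm diameter, between the +y cheek and the collar; axes as the mount's, bar along y. The bar's 8 mm tip runs on through the cheek into the tongue's hole. Lower the fork astride here (tool x along mount x), tine ends some 12 mm below this point.
- bar_collar (a point): Average place of the middle of the inner face (towards the camera) of the bar's collar: y = 65 mm, z = 36 mm on the mount. Collar 22 mm diameter, 5 mm thick, then spring and end post (36 mm wide, y = 92 to 106, top z = 56). This point is fixed to the mount and does not show the truth: the collar is clamped on the bar anywhere within 10 mm either way along y.
- bar_tip (a point): Where the rounded end of the bar's tip is at rest, 3 mm to the -y side of the slot's middle (fixed to the mount, does not move with the bar). Pushing the collar to +y withdraws the tip: 3 N to begin, 0.15 N more per mm, plus some 1 to 3 N of friction. The tongue comes free after 6.5 to 9 mm of travel; hard stop at 9.5 mm. Hold the bar until the camera has risen: let go, it springs back.
- fork_tool: Forked tool, 80 g, 105 mm long, upright, fork down, in its stand. Origin: middle of the fork's lower end, z to the handle. Two tines, each 5.5 mm wide (x), 5 mm thick (y), 26 mm long, with a 12 mm gap between them in x; blade to z = 36, round flange 40 mm in diameter at z = 36 to 40, square black handle 16 x 16 mm from z = 40 to 105 mm.
- tool_stand: Tool stand, fixed: block 70 (x) x 60 (y) mm, top z = 58 mm, with a well 31 (x) x 13 (y) mm down to z = 10 mm. Origin on the bench under the well, z up. The fork goes into the well, tool x along stand x; the flange rests on the top, the tool's origin then 22 mm above the stand's, in its middle. Left or right of the mount, the rack on the other side.
- rack: Storage rack, fixed: base 120 (x) x 84 (y) x 8 mm, two white walls 110 mm long (x), 24 mm thick, tops z = 62 mm, a straight slot 22 mm wide along x between them, open at its ends. Origin on the bench under the slot's middle, z up. The camera rests with its box on the wall tops, tongue in the slot, its x along the slot either way round, its origin 16 mm above the rack's.
- speaker: Bystander: loudspeaker lying on the bench, 84 mm in diameter, 28 mm high; origin centre of its underside.
- spare_module: Bystander: finned aluminium module 85 x 70 x 28 mm; origin centre of its underside.
- tape_roll: Bystander: roll of black tape lying flat, 72 mm in diameter, 19 mm high; origin centre of its underside.
- screw_jar: Bystander: small clear jar 44 mm in diameter, 55 mm high; origin centre of its underside.
- screwdriver: Bystander: screwdriver 160 mm long lying on the bench along its x; origin under its middle.
- connector: Bystander: grey connector housing 36 x 24 x 26 mm; origin centre of its underside.
- relay_box: Bystander: black relay box 60 x 52 x 22 mm; origin centre of its underside.
Things that resemble listed ones, but are neither listed nor needed, are in the scene too. What is shaped like the rack but pink or turquoise is not meant. What is shaped like the camera but orange is not meant.

How it is judged:
By the outcome, as a careful person would: the job done as asked, in the order asked, and still so for the second after the job is handed in, with the robot touching nothing.
It also fails if it takes over 72 s, if anything falls off the work surface, if the arm or the gripper's body presses on something with over 40 N, if the wrist force passes 120 N, or if a joint passes its speed limit or range.

### The arm

A 7-joint arm with a two-finger parallel gripper is mounted at the origin on the work surface. World frame = base frame: x ahead of the robot, y to its left, z up, the work surface at z = 0. Lengths are in m, angles in degrees, forces in N, time in s.
With the tool pointing down it reaches from about 0.35 to 0.9 m from the base axis. Payload 7.2 kg.
Tool frame: the origin (TCP) lies between the finger pads; the fingertips stand 19 mm ahead of it and the grasp point (between the pads) is the TCP; y points along the fingers, x is the direction in which the jaws open and shut, and the axes are right-handed (so a half turn about y gives the same grasp; the last joint's range is limited). The gripper opens to 88 mm and grips with 3 to 60 N. Pads are 20 mm wide; open, the fingers measure 115 mm over their backs; the gripper's body (75 mm by 178 mm) begins 61 mm behind the grasp point.
Start: joints at [-72.834, 23.554, -0.728, 91.456, 0.321, 64.991, -4.71], TCP at [0.225, 0.583, 0.242] pointing down, gripper open.
Joint ranges: [-169.25, 169.25], [-16.82, 113.86], [-84.01, 82.57], [7.8, 145.47], [-59.2, 239.2], [7.22, 106.19], [-163.78, 163.78]. Speed limits (degrees/s): [136.94, 136.94, 172.46, 172.46, 180, 180, 180].

### API

Orientations are given as a 3x3 rotation matrix whose columns are the frame's x, y, z axes.
In Python, from station import bot gives the robot as it stands.
- The arm moves only by the tool arm_command, never from a script. Its argument "series" is a list of rows, each a list of 3 entries, a list of its own where there are three numbers: the turn, a rotation vector about the tool's x, y, z each as a share of 30 degrees, from -1 to 1, then the shift along the tool's x, y, z each as a share of 200 mm, from -1 to 1, then the closure, from 0 (fully open) to 1 (shut). In form: [[[wx, wy, wz], [dx, dy, dz], grip], ...]. A call has 1 to 20 rows; each row shifts and turns the commanded pose from where the row before left it, along the tool's axes as they then stand; what a row does not reach is not made up. A row lasts 1/8 s, in which the tool goes at most 62.5 mm and 10.7 degrees, less where a joint would pass 70% of its speed; a pose out of reach is approached as far as the arm can. A call with a number of a shift or a turn outside -1 to 1 is refused whole. A call with a gripper value outside its range is refused whole. The fingers move at their own pace and stop on an object; "squeeze" is the grip in N (left out, the last holds). Time passes only in rows, so rows that do not move let the fingers close. It gives the time, the measured TCP pose, the force and the opening at its end, in the units of the state.
- bot.observe(): the state, without advancing time (a new reading comes with each control period).
- bot.camera(name): name is "scene" or "top" or "wrist"; returns (picture, depth): 480x640x3 uint8, red, green, blue; 480x640 float32, m along the optical axis (not along the pixel's ray), 0 where there is no reading.
- bot.camera_info(name): a dict with "fx", "fy", "cx", "cy" (pixels), "R" (3x3) and "t" (3): a world point X has camera coordinates R X + t. Camera axes: x right, y down, z forward; pixel columns grow to the right and rows downward; lengths in m; the calibration is good to about 2 mm. A picture is of the moment at which its call begins: read the wrist's pose just before it. camera_info takes no time and is no camera call; for the wrist camera it gives the pose at the moment of the call.
- bot.close_job(): hands the job in, once; it reports no verdict.
The state is a dict: "time": time; "joint_pos": joint angles; "joint_velocities": joint speeds; "joint_torque": joint torques, N m; "position": TCP position; "eef_rot": TCP orientation; "ft_force": force on the tool from outside, world axes, zero at the start; "wrist_torque": the same for the moment, N m; "grip_width": finger opening in m.
Only numpy, scipy, OpenCV 4.12 (cv2) and the standard library are available. Lean on these libraries where they do the work, as an engineer would, in place of code of your own. Each camera call takes 0.05 s, during which the arm holds its last target.

## Working session

There is one attempt and no reset: what is moved stays moved. The work goes in short steps, Python scripts to look and compute and a tool call to move; the robot and the scene stay as the last step left them, time stands still between calls to the robot, and variables do not carry over. Pictures are saved under pics/ and viewed, and the job is handed in when it is done.

Besides the shell and the picture viewer there is one more tool, called by a JSON object that holds its "op" and its "data". arm_command: Moves the arm, as the interface text tells. Shift numbers are shares of 200 mm and turn numbers shares of 30 degrees, none past 1 either way. Its arguments: {"type":"object","properties":{"series":{"type":"array","items":{"type":"array"}},"squeeze":{"type":"number"}},"required":["series"]}

```bash
ls -la; mkdir -p pics
python3 - <<'E'
from station import bot
import cv2, numpy as np
s=bot.observe()
for k,v in s.items(): print(k,np.round(v,4).tolist())
for n in ["scene","top","wrist"]:
    ci=bot.camera_info(n); print(n,{k:np.round(v,4).tolist() for k,v in ci.items()})
    p,d=bot.camera(n); cv2.imwrite(f"pics/{n}0.png",p[:,:,::-1]); np.savez(f"pics/{n}0.npz",p=p,d=d,**ci)
E
```

```text
total 12
drwxr-xr-x  3 agent agent 4096 Dec  7 14:41 .
drwxr-xr-x 23 root  root  4096 Dec  7 14:41 ..
drwxr-xr-x  2 agent agent 4096 Dec  7 14:41 pics
time 0.0
joint_pos [-72.834, 23.598, -0.7271, 91.5025, 0.3211, 64.9896, -4.7102]
joint_velocities [0.0852, 0.0577, -0.0448, -0.0764, -0.0287, -0.0894, 0.0071]
joint_torque [0.0001, -58.7938, 0.6413, -29.1076, -0.054, 0.0183, 0.0001]
position [0.2246, 0.5828, 0.2408]
eef_rot [[0.3596, -0.0004, -0.9331], [0.9331, -0.0015, 0.3596], [-0.0015, -1.0, -0.0001]]
ft_force [-0.8754, 0.1426, 0.0913]
wrist_torque [0.0079, -0.0138, -0.0105]
grip_width 0.0876
scene {'fx': 466.0251, 'fy': 466.0251, 'cx': 319.679, 'cy': 245.0113, 'R': [[0.7807, 0.6247, 0.0146], [0.3521, -0.4204, -0.8363], [-0.5163, 0.658, -0.5481]], 't': [-0.3439, -0.1672, 1.3867]}
top {'fx': 454.8374, 'fy': 454.8374, 'cx': 324.2817, 'cy': 239.7415, 'R': [[-0.0019, -1.0, -0.0044], [-0.9939, 0.0024, -0.11], [0.11, 0.0042, -0.9939]], 't': [-0.1312, 0.5528, 1.1491]}
wrist {'fx': 366.9375, 'fy': 366.9375, 'cx': 321.6822, 'cy': 237.0536, 'R': [[0.3592, 0.9332, -0.0013], [0.8972, -0.345, 0.2756], [0.2567, -0.1002, -0.9613]], 't': [-0.623, -0.0332, 0.3916]}
```

View pics/scene0.png

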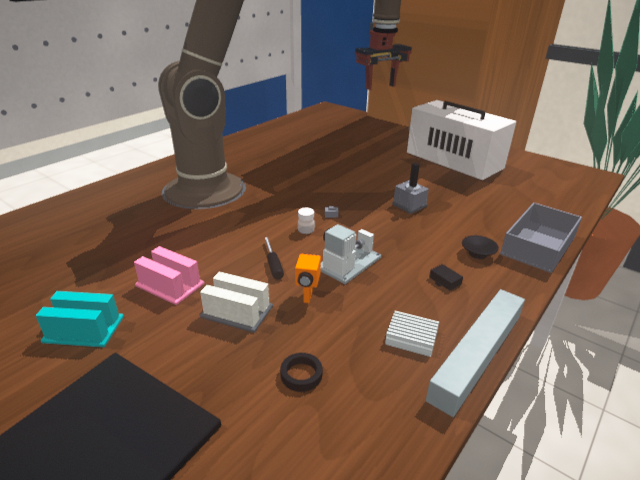

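View pics/top0.png

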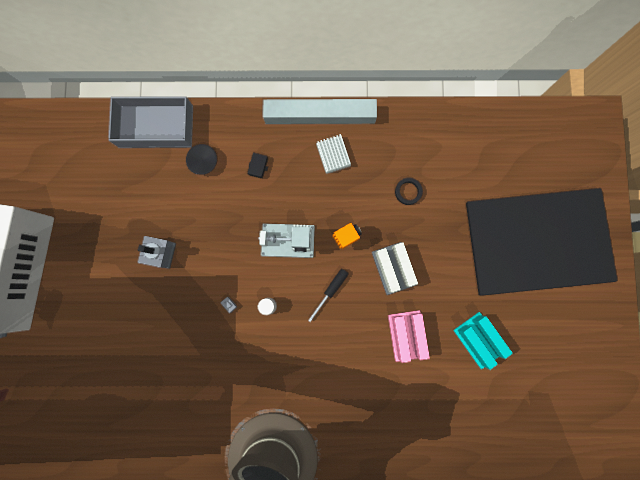

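View pics/wrist0.png

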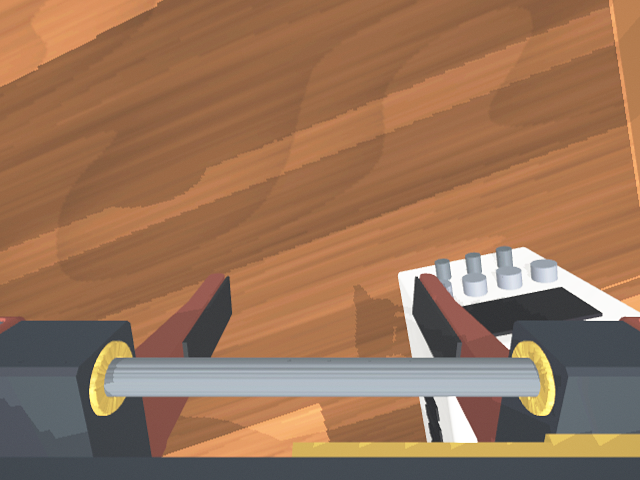

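Run:
```python
import cv2, numpy as np
p=cv2.imread('pics/top0.png')
a=cv2.resize(p[205:275,240:330],None,fx=8,fy=8,interpolation=cv2.INTER_CUBIC)
cv2.imwrite('pics/c_mount.png',a)
b=cv2.resize(p[225:275,125:190],None,fx=6,fy=6,interpolation=cv2.INTER_CUBIC)
c=cv2.resize(p[230:300,360:430],None,fx=5,fy=5,interpolation=cv2.INTER_CUBIC)
h=max(b.shape[0],c.shape[0]); o=np.zeros((h,b.shape[1]+c.shape[1],3),np.uint8);o[:b.shape[0],:b.shape[1]]=b;o[:c.shape[0],b.shape[1]:]=c
cv2.imwrite('pics/c_sr.png',o)
q=cv2.imread('pics/scene0.png')
cv2.imwrite('pics/c_scene.png',cv2.resize(q[150:310,280:440],None,fx=3.7,fy=3.7,interpolation=cv2.INTER_CUBIC))
```

```text
(no output)
```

View pics/c_mount.png

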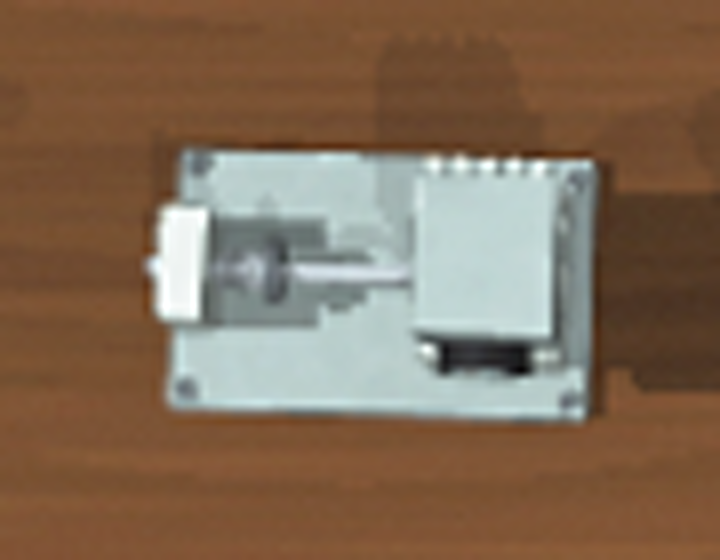

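View pics/c_sr.png

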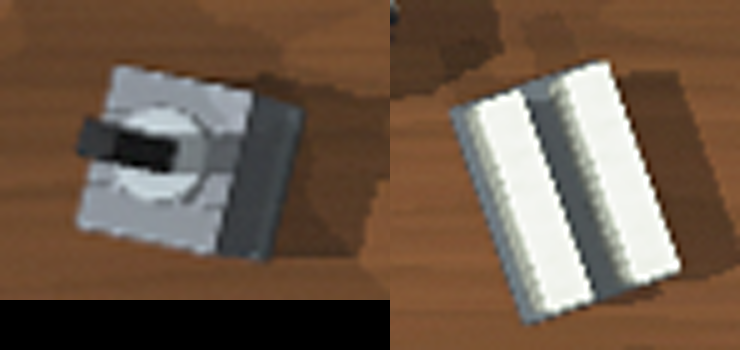

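View pics/c_scene.png

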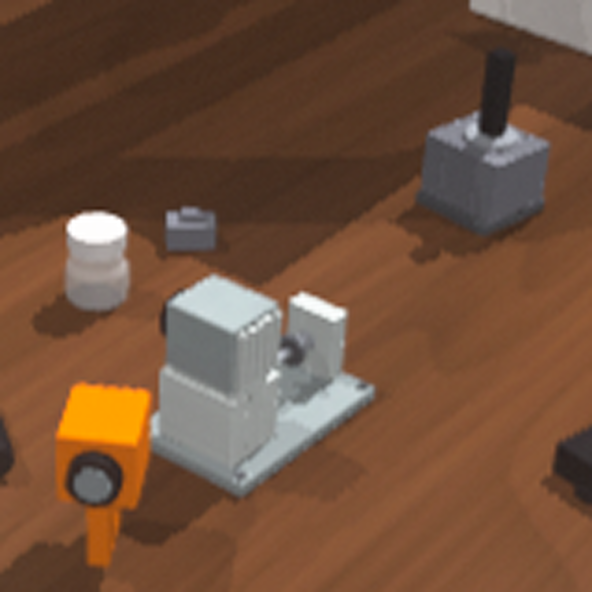

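```bash
cat > h.py <<'E'
import numpy as np, cv2
def grab(name,tag):
    from station import bot
    ci=bot.camera_info(name); p,d=bot.camera(name)
    cv2.imwrite(f"pics/{tag}.png",p[:,:,::-1]); np.savez(f"pics/{tag}.npz",p=p,d=d,**ci)
    return load(tag)
def load(tag):
    return dict(np.load(f"pics/{tag}.npz"))
def world(L):
    v,u=np.mgrid[0:480,0:640]; d=L['d']
    c=np.stack([(u-L['cx'])/L['fx']*d,(v-L['cy'])/L['fy']*d,d],-1)
    return (c-L['t'])@L['R']
def ray(L,uv,z):
    uv=np.atleast_2d(np.asarray(uv,float))
    c=np.stack([(uv[:,0]-L['cx'])/L['fx'],(uv[:,1]-L['cy'])/L['fy'],np.ones(len(uv))],-1)@L['R']
    o=-L['R'].T@L['t']; s=(z-o[2])/c[:,2]
    return o+c*s[:,None]
def proj(L,X):
    c=np.atleast_2d(X)@L['R'].T+L['t']
    return np.stack([L['cx']+L['fx']*c[:,0]/c[:,2],L['cy']+L['fy']*c[:,1]/c[:,2]],-1)
def rect(P):
    (c,s,a)=cv2.minAreaRect((P[:,:2]*1000).astype(np.float32)); return np.round(c,1),np.round(s,1),round(a,1)
E
python3 - <<'E'
from h import *
L=load('top0'); W=world(L)
def box(u0,u1,v0,v1,z0,z1):
    w=W[v0:v1,u0:u1].reshape(-1,3); m=(w[:,2]>z0)&(w[:,2]<z1); return w[m]
print('cam',-L['R'].T@L['t'], 'd on bench err',np.median(W[330:350,150:250,2]))
for n,b in dict(stand=(130,180,230,275,.050,.0595),handle=(130,180,225,275,.115,.14),rack=(365,425,235,300,.054,.070),boxtop=(255,330,210,265,.095,.12),posttop=(255,275,210,265,.048,.064),base=(250,330,210,265,.006,.014)).items():
    P=box(*b); print(n,len(P),rect(P),np.round(np.median(P,0),4), np.round(P[:,2].mean(),4))
for t in('wrist0','scene0'):
    l=load(t); print(t,-l['R'].T@l['t'])
E
```

```text
cam [ 0.42282358 -0.13729725  1.20239163] d on bench err 8.44516653169608e-05
stand 393 (array([522.2, 302.7]), array([61.9, 69.8]), 78.0) [0.5169 0.2965 0.057 ] 0.0567
handle 54 (array([523.8, 302. ]), array([16. , 15.6]), 72.6) [0.5233 0.3009 0.1259] 0.1254
rack 877 (array([ 480.8, -314.9]), array([109.7,  71.3]), 18.5) [ 0.48   -0.3155  0.0617] 0.0618
boxtop 416 (array([550.1, -74.1]), array([44.1, 65. ]), 87.4) [ 0.5514 -0.0736  0.1037] 0.1034
posttop 87 (array([556.9,  13.5]), array([36.2, 35.3]), 0.6) [0.5568 0.0238 0.0556] 0.0555
base 924 (array([566. , -39.4]), array([135.4, 197.3]), 4.1) [ 0.5441 -0.0209  0.0097] 0.0098
wrist0 [0.15309999 0.60922911 0.3847407 ]
scene0 [ 1.0433247  -0.7679225   0.62529494]
```

Run:
```python
from h import *
L=load('top0'); W=world(L); P=W[195:345,0:70].reshape(-1,3); P=P[P[:,2]>.03]
print('case',P.min(0),P.max(0),rect(P))
hsv=cv2.cvtColor(L['p'],cv2.COLOR_RGB2HSV); m=(hsv[...,0]>8)&(hsv[...,0]<20)&(hsv[...,1]>200)&(hsv[...,2]>150)
m[:215]=0;m[260:]=0;m[:,:325]=0;m[:,370:]=0
P=W[m]; print('orange',P.min(0),P.max(0),rect(P[P[:,2]>.07]))
# mount top view corners of base by ray at z=.01 from crop pixels
uv=np.array([[183,152],[597,158],[585,420],[168,410]])/8+[240,205]-0.5+0.0625
C=ray(L,uv,.010);print(np.round(C,4))
P=W[215:262,255:330].reshape(-1,3); P=P[(P[:,2]>.095)]; print('box',np.round(P.min(0),4),np.round(P.max(0),4))
# collar/post pixels
uv=np.array([[208,207],[205,322],[162,205],[158,320]])/8+[240,205]-.44
print('post',np.round(ray(L,uv,.056),4))
print('collar in/out',np.round(ray(L,np.array([[288,268],[256,268]])/8+[240,205]-.44,.044),4))
```

```text
case [ 0.30968665 -0.13729725  0.03020174] [0.62370097 0.67260319 1.20239163] (array([404.8, 261.4]), array([781.4, 318.6]), 80.8)
orange [ 0.42282358 -0.22456865 -0.0038747 ] [ 0.59486351 -0.13729725  1.20239163] (array([ 511.3, -157.7]), array([ 58.9, 171.8]), 58.1)
[[ 0.5983  0.0315  0.01  ]
 [ 0.596  -0.1056  0.01  ]
 [ 0.5091 -0.1017  0.01  ]
 [ 0.5127  0.0353  0.01  ]]
box [ 0.4228 -0.1373  0.0951] [ 0.5834 -0.0516  1.2024]
post [[0.5739 0.0168 0.056 ]
 [0.5371 0.0173 0.056 ]
 [0.5745 0.0315 0.056 ]
 [0.5378 0.0322 0.056 ]]
collar in/out [[ 0.5557 -0.0075  0.044 ]
 [ 0.5557  0.0028  0.044 ]]
```

Run:
```python
from h import *
L=load('top0'); W=world(L); ok=L['d']>0
P=W[195:345,0:70][ok[195:345,0:70]]; P=P[P[:,2]>.03]
print('case',P.min(0),P.max(0))
hsv=cv2.cvtColor(L['p'],cv2.COLOR_RGB2HSV); m=(hsv[...,0]>8)&(hsv[...,0]<20)&(hsv[...,1]>200)&(hsv[...,2]>150)&ok
m[:215]=0;m[260:]=0;m[:,:325]=0;m[:,370:]=0
P=W[m]; P=P[P[:,2]>.07];print('orange',P.min(0),P.max(0),rect(P))
R=np.array([[0.3596,-0.0004,-0.9331],[0.9331,-0.0015,0.3596],[-0.0015,-1.,-0.0001]])
print(R.T@(np.array([.40,.30,.26])-[.2246,.5828,.2408])/.2)
```

```text
case [0.30968665 0.58564528 0.03020174] [0.62370097 0.67260319 0.17026293]
orange [ 0.5288677  -0.21816252  0.07121005] [ 0.58770361 -0.15418853  0.09539248] (array([ 557.8, -185.7]), array([44.2, 53.6]), 30.4)
[-1.0041782 -0.0942298 -1.3268127]
```

{"op": "arm_command", "data": {"series": [[[0,0,0],[-0.145,-0.014,-0.19],0],[[0,0,0],[-0.145,-0.014,-0.19],0],[[0,0,0],[-0.145,-0.014,-0.19],0],[[0,0,0],[-0.145,-0.014,-0.19],0],[[0,0,0],[-0.145,-0.014,-0.19],0],[[0,0,0],[-0.145,-0.014,-0.19],0],[[0,0,0],[-0.145,-0.014,-0.19],0],[[0,0.3375,0],[0,0,0],0],[[0,0.3375,0],[0,0,0],0],[[0,0.3375,0],[0,0,0],0],[[0,0.3375,0],[0,0,0],0],[[0,0.3375,0],[0,0,0],0],[[0,0.3375,0],[0,0,0],0],[[0,0.3375,0],[0,0,0],0],[[0,0.3375,0],[0,0,0],0],[[0,0,0],[0,0,0],0]]}}

```text
time: 2.15
position: [0.3998, 0.2981, 0.2611]
eef_rot: [[0.978, -0.0, 0.208], [-0.208, -0.0, 0.978], [-0.0, -1.0, -0.0]]
ft_force: [0.3, 0.3, 0.7]
grip_width: 0.0877
```

{"op": "arm_command", "data": {"series": [[[0,0,0],[0.2,0,0.049],0],[[0,0,0],[0.2,0,0.049],0],[[0,0,0],[0.2,0,0.049],0],[[0,0,0],[0,0,0],0]]}}

```text
time: 2.65
position: [0.5256, 0.3007, 0.2604]
eef_rot: [[0.978, 0.0, 0.208], [-0.208, -0.002, 0.978], [0.001, -1.0, -0.001]]
ft_force: [-0.4, -0.1, -0.9]
grip_width: 0.0878
```

Run:
```python
from h import *
from station import bot
s=bot.observe(); print(s['position'],s['joint_pos'])
L=grab('wrist','w1'); W=world(L); ok=L['d']>0
P=W[ok]
for n,z0,z1 in (('stand',.050,.0595),('handle',.118,.135)):
    Q=P[(P[:,2]>z0)&(P[:,2]<z1)&(np.hypot(P[:,0]-.522,P[:,1]-.302)<.07)]; print(n,len(Q),rect(Q),Q[:,2].mean())
```

```text
[0.52561638 0.30073842 0.26035666] [-48.77196262  21.20395487  19.32524325  93.96844492  -7.42383634
  66.13259338 -39.63636887]
stand 2420 (array([519.7, 302.9]), array([60.7, 70.3]), 78.2) 0.05841765851703266
handle 440 (array([521.6, 303.3]), array([16.6, 15.7]), 77.6) 0.12707636864482758
```

View pics/w1.png

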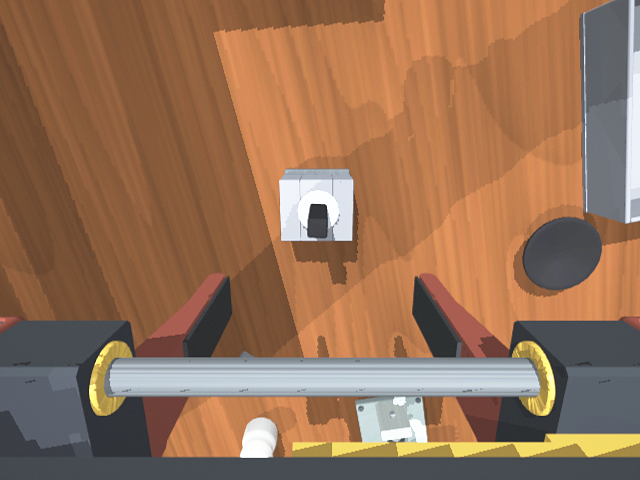

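{"op": "arm_command", "data": {"series": [[[0,0,0],[-0.022,0.2,0.0065],0],[[0,0,0],[0,0.2,0],0],[[0,0,0],[0,0.2,0],0],[[0,0,0],[0,0.15,0],0],[[0,0,0],[0,0.08,0],0],[[0,0,0],[0,0.04,0],0],[[0,0,0],[0,0,0],0],[[0,0,0],[0,0,0],0.5]], "squeeze": 50}}

```text
time: 3.7
position: [0.52, 0.3043, 0.0883]
eef_rot: [[0.978, 0.001, 0.209], [-0.209, 0.001, 0.978], [0.001, -1.0, 0.001]]
ft_force: [0.7, 0.2, 0.2]
grip_width: 0.0813
```

Run:
```python
from h import *
L=grab('wrist','w2')
```

```text
(no output)
```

View pics/w2.png

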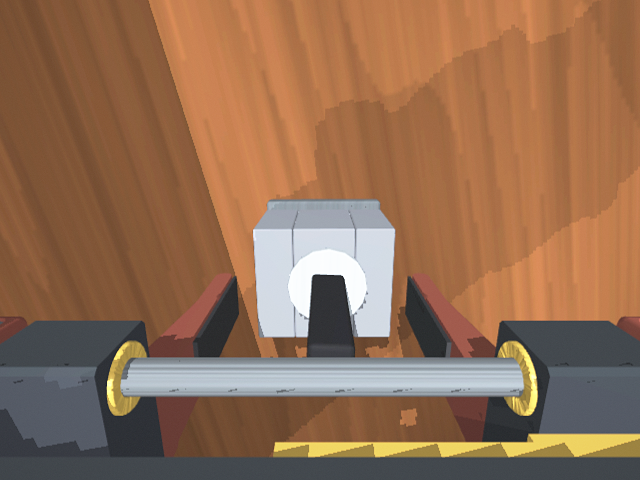

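{"op": "arm_command", "data": {"series": [[[0,0,0],[0.007,0.005,-0.005],0.6],[[0,0,0],[0,0,0],1],[[0,0,0],[0,0,0],1],[[0,0,0],[0,0,0],1],[[0,0,0],[0,0,0],1],[[0,0,0],[0,0,0],1],[[0,0,0],[0,0,0],1]], "squeeze": 50}}

```text
time: 4.62
position: [0.5207, 0.3027, 0.0863]
eef_rot: [[0.978, 0.0, 0.209], [-0.209, 0.0, 0.978], [0.0, -1.0, 0.0]]
ft_force: [0.3, 0.9, -0.2]
grip_width: 0.0157
```

{"op": "arm_command", "data": {"series": [[[0,0,0],[0,-0.1,0],1],[[0,0,0],[0,-0.2,0],1],[[0,0,0],[0,-0.25,0],1],[[0,0,0],[0,-0.2,0],1],[[0,-0.163,0],[0,0,0],1],[[0,-0.163,0],[0,0,0],1],[[0,0,0],[0.033,0,-0.12],1],[[0,0,0],[0.033,0,-0.25],1],[[0,0,0],[0.033,0,-0.25],1],[[0,0,0],[0.033,0,-0.25],1],[[0,0,0],[0.033,0,-0.25],1],[[0,0,0],[0.033,0,-0.25],1],[[0,0,0],[0.035,0,-0.2],1],[[0,0,0],[0,0,-0.08],1],[[0,0,0],[0,0,0],1],[[0,0,0],[0,0,0],1]]}}

```text
time: 6.62
position: [0.5539, -0.0268, 0.2361]
eef_rot: [[0.999, -0.0, 0.038], [-0.038, 0.001, 0.999], [-0.0, -1.0, 0.001]]
ft_force: [-0.3, -0.2, -0.4]
grip_width: 0.0159
```

Run:
```python
from h import *
from station import bot
s=bot.observe(); print(s['position'],s['eef_rot'],s['ft_force'],s['grip_width'])
L=grab('wrist','w3'); 
p=cv2.imread('pics/w3.png'); 
L=grab('scene','s3'); L=grab('top','t3')
```

```text
[ 0.55388942 -0.02682009  0.23605589] [[ 9.99287697e-01 -3.89657217e-04  3.77352159e-02]
 [-3.77348372e-02  9.37309743e-04  9.99287348e-01]
 [-4.24749113e-04 -9.99999485e-01  9.21938443e-04]] [-0.32833404 -0.18925147 -0.4292666 ] 0.015871259935014096
```

View pics/w3.png

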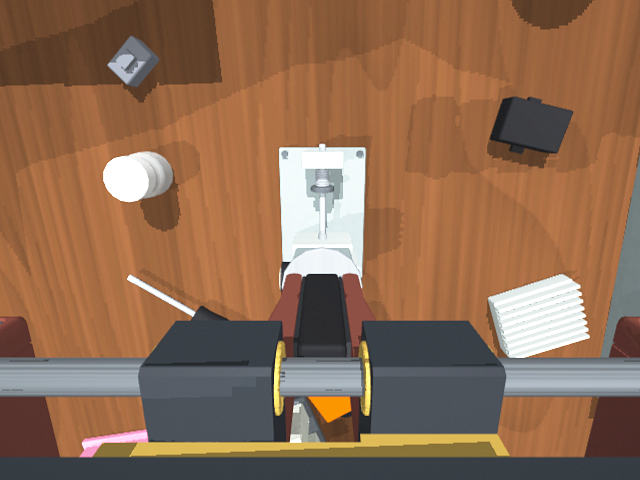

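View pics/s3.png

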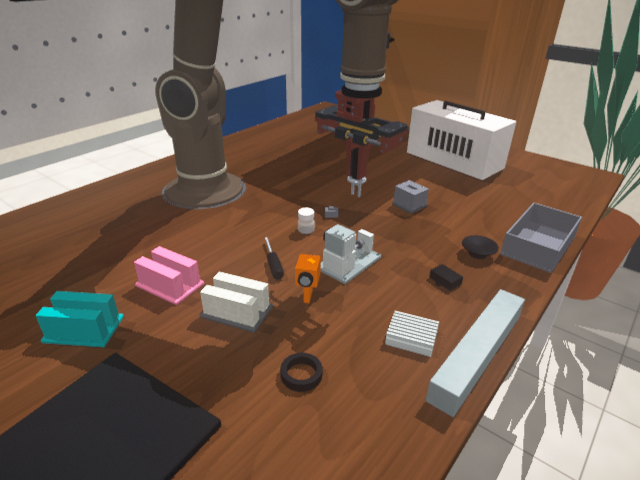

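Run:
```python
from h import *
p=cv2.imread('pics/w3.png')
cv2.imwrite('pics/c3.png',cv2.resize(p[138:258,265:380],None,fx=5,fy=5,interpolation=cv2.INTER_NEAREST))
L=load('w3');W=world(L);ok=L['d']>0
P=W[ok]; P=P[(abs(P[:,0]-.555)<.05)&(abs(P[:,1]+.03)<.09)]
Q=P[(P[:,2]>.052)&(P[:,2]<.06)&(P[:,1]>0)]; print('post',rect(Q),Q[:,2].mean())
# column profile along bar
for v in range(150,250,2):
    w=W[v,321:325]; print(v,np.round(w.mean(0),4))
```

```text
post (array([554.5,  24.5]), array([13.8, 35.7]), 87.9) 0.0567969722665723
150 [0.5557 0.0322 0.0386]
152 [0.5556 0.0312 0.0556]
154 [0.5556 0.0296 0.0565]
156 [0.5555 0.0279 0.0563]
158 [0.5554 0.0263 0.0571]
160 [0.5554 0.0246 0.0574]
162 [0.5553 0.0228 0.0563]
164 [0.5552 0.0212 0.0568]
166 [0.5552 0.0195 0.0572]
168 [0.5551 0.0177 0.0567]
170 [0.555  0.0145 0.0408]
172 [0.555  0.0126 0.0398]
174 [0.5549 0.0111 0.0434]
176 [0.5548 0.0093 0.043 ]
178 [0.5548 0.0075 0.0431]
180 [0.5547 0.0057 0.0434]
182 [0.5546 0.0034 0.04  ]
184 [0.5546 0.0015 0.039 ]
186 [5.545e-01 2.000e-04 4.340e-02]
188 [ 0.5545 -0.001   0.0473]
190 [ 0.5544 -0.0028  0.0479]
192 [ 0.5543 -0.0046  0.0479]
194 [ 0.5542 -0.0077  0.0399]
196 [ 0.5542 -0.0096  0.0399]
198 [0.5546 0.0031 0.1243]
200 [ 0.554  -0.0134  0.0397]
202 [ 0.5539 -0.0153  0.0395]
204 [ 0.5539 -0.0172  0.0395]
206 [ 0.5541 -0.0025  0.1246]
208 [ 0.5537 -0.0211  0.0392]
210 [ 0.5537 -0.023   0.0396]
212 [ 0.5536 -0.0249  0.0397]
214 [ 0.5535 -0.0268  0.0398]
216 [ 0.5534 -0.0289  0.0392]
218 [ 0.5534 -0.0307  0.0397]
220 [ 0.5533 -0.0327  0.0393]
222 [ 0.5532 -0.0348  0.039 ]
224 [ 0.5532 -0.0366  0.0396]
226 [ 0.5531 -0.0386  0.0393]
228 [ 0.553  -0.0405  0.0396]
230 [ 0.5529 -0.0425  0.0395]
232 [ 0.5529 -0.0445  0.0396]
234 [ 0.5528 -0.0464  0.0398]
236 [ 0.5535 -0.0242  0.1258]
238 [ 0.5527 -0.0502  0.0407]
240 [ 0.5526 -0.052   0.0414]
242 [ 0.5526 -0.0523  0.047 ]
244 [ 0.5526 -0.0521  0.0541]
246 [ 0.5525 -0.0532  0.0569]
248 [ 0.5539 -0.006   0.2115]
```

View pics/c3.png

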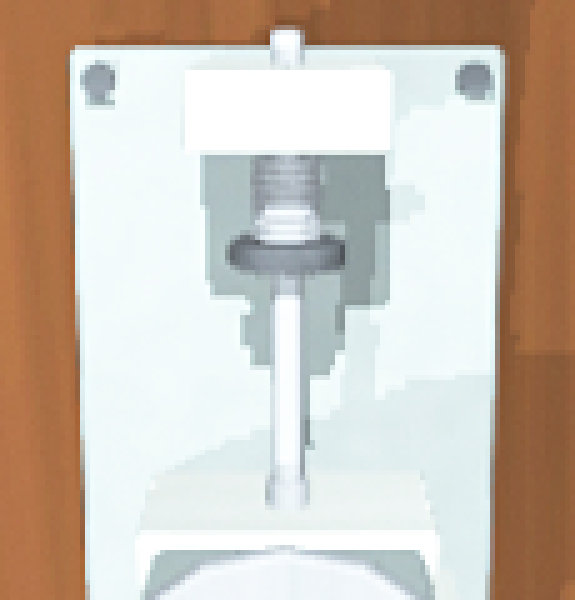

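{"op": "arm_command", "data": {"series": [[[0,0,0],[0,0.1,0],1],[[0,0,0],[0,0.15,0],1],[[0,0,0],[0,0.1,0],1],[[0,0,0],[0,0.05,0],1],[[0,0,0],[0,0,0],1]]}}

```text
time: 7.4
position: [0.5538, -0.0284, 0.1559]
eef_rot: [[0.999, -0.001, 0.039], [-0.039, -0.0, 0.999], [-0.001, -1.0, -0.0]]
ft_force: [-0.1, -0.6, 0.1]
grip_width: 0.0161
```

Run:
```python
from h import *
L=grab('wrist','w4'); p=cv2.imread('pics/w4.png')
cv2.imwrite('pics/c4.png',cv2.resize(p[100:340,180:460],None,fx=2.8,fy=2.5))
L=grab('scene','s4'); q=cv2.imread('pics/s4.png')
cv2.imwrite('pics/cs4.png',cv2.resize(q[160:300,300:420],None,fx=4,fy=4,interpolation=cv2.INTER_CUBIC))
```

```text
(no output)
```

View pics/c4.png

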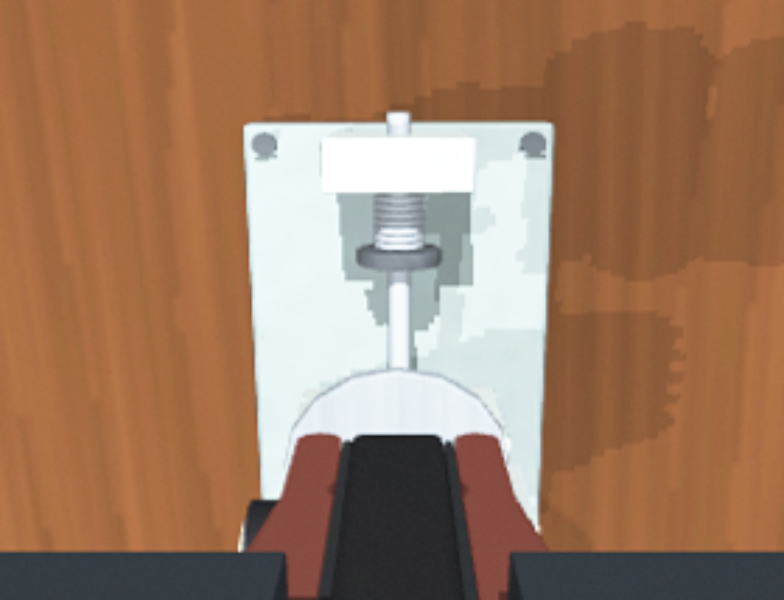

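View pics/cs4.png

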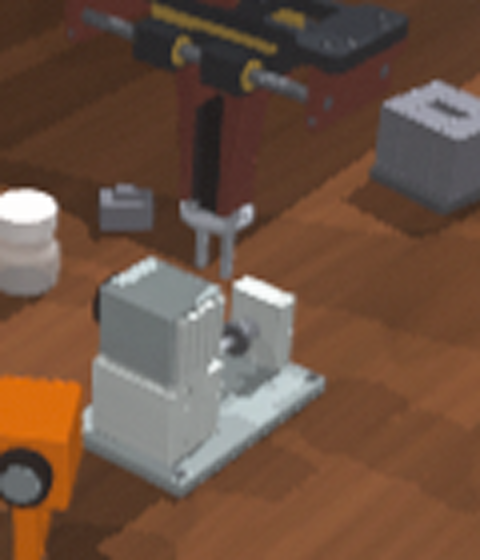

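{"op": "arm_command", "data": {"series": [[[0,0,0],[0,0.1,0.01],1],[[0,0,0],[0,0.08,0],1],[[0,0,0],[0,0.06,0],1],[[0,0,0],[0,0.05,0],1],[[0,0,0],[0,0.03,0],1],[[0,0,0],[0,0.018,0],1],[[0,0,0],[0,0,0],1]]}}

```text
time: 8.38
position: [0.554, -0.0269, 0.0886]
eef_rot: [[0.999, -0.0, 0.04], [-0.04, -0.0, 0.999], [-0.0, -1.0, -0.0]]
ft_force: [1.2, -0.3, -1.7]
grip_width: 0.0161
```

Run:
```python
from h import *
L=grab('wrist','w5'); p=cv2.imread('pics/w5.png')
cv2.imwrite('pics/c5.png',cv2.resize(p[100:340,180:460],None,fx=2.8,fy=2.5))
W=world(L)
L=grab('scene','s5'); q=cv2.imread('pics/s5.png')
cv2.imwrite('pics/cs5.png',cv2.resize(q[160:300,300:420],None,fx=4,fy=4,interpolation=cv2.INTER_CUBIC))
Ws=world(L); P=Ws[L['d']>0]; P=P[(abs(P[:,0]-.553)<.024)&(abs(P[:,1]+.074)<.02)&(P[:,2]>.085)&(P[:,2]<.13)]; print(np.median(P[:,2]),np.percentile(P[:,2],[80,90,95]),len(P))
from station import bot; s=bot.observe(); print(s['position'],s['ft_force'])
```

```text
0.10336555974953601 [0.10425007 0.10475483 0.10505815] 246
[ 0.55424889 -0.02693394  0.0889386 ] [ 0.54737823  0.09664009 -1.40163173]
```

View pics/c5.png

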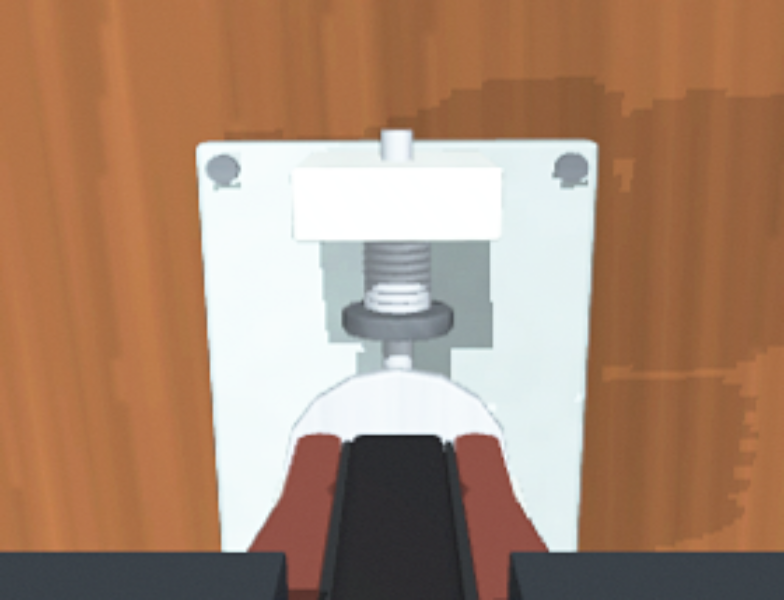

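View pics/cs5.png

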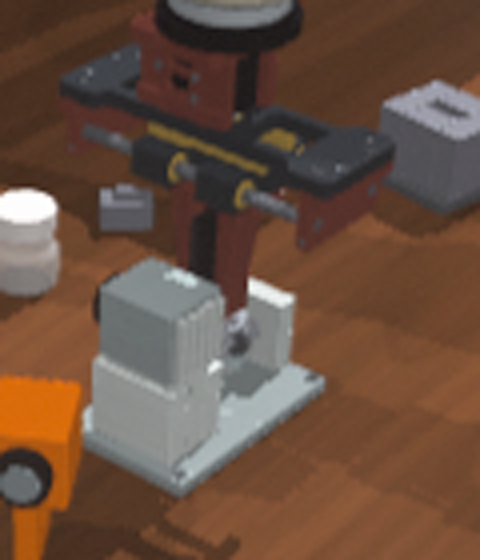

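{"op": "arm_command", "data": {"series": [[[0,0,0],[0,0,0.015],1],[[0,0,0],[0,0,0.015],1],[[0,0,0],[0,0,0.015],1],[[0,0,0],[0,0,0.015],1],[[0,0,0],[0,0,0.01],1],[[0,0,0],[0,0,0],1],[[0,0,0],[0,0,0],1]]}}

```text
time: 9.35
position: [0.5546, -0.013, 0.0887]
eef_rot: [[0.999, 0.0, 0.04], [-0.04, -0.0, 0.999], [0.0, -1.0, -0.0]]
ft_force: [-0.6, 0.6, -1.3]
grip_width: 0.0159
```

{"op": "arm_command", "data": {"series": [[[0,0,0],[0,0,0.005],1],[[0,0,0],[0,0,0],1]]}}

```text
time: 9.6
position: [0.5546, -0.0118, 0.0886]
eef_rot: [[0.999, -0.0, 0.04], [-0.04, 0.0, 0.999], [-0.0, -1.0, 0.0]]
ft_force: [-0.1, 0.0, -0.8]
grip_width: 0.0159
```

{"op": "arm_command", "data": {"series": [[[0,0,0],[0,0,0.005],1],[[0,0,0],[0,0,0],1]]}}

```text
time: 9.85
position: [0.5547, -0.0108, 0.0886]
eef_rot: [[0.999, -0.0, 0.04], [-0.04, 0.0, 0.999], [-0.0, -1.0, 0.0]]
ft_force: [0.2, 0.5, -1.5]
grip_width: 0.0159
```

```bash
cat > ck.py <<'E'
import sys
from h import *
from station import bot
t=sys.argv[1]
L=grab('wrist','w'+t); p=cv2.imread(f'pics/w{t}.png')
cv2.imwrite(f'pics/c{t}.png',cv2.resize(p[100:340,180:460],None,fx=2.8,fy=2.5))
W=world(L)
# collar: top of collar region depth & rows
for v in range(140,260,2):
    w=W[v,320:325]; m=np.median(w,0)
    if -.02<m[1]<.022: print(v,np.round(m[1:]*1000,1).tolist(),end=' ')
print()
L=grab('scene','s'+t)
Ws=world(L); P=Ws[L['d']>0]; P=P[(abs(P[:,0]-.553)<.024)&(abs(P[:,1]+.074)<.02)&(P[:,2]>.085)&(P[:,2]<.13)]; print('box z',np.median(P[:,2]),np.percentile(P[:,2],[90]),len(P))
s=bot.observe(); print(s['time'],s['position'],s['ft_force'])
E
python3 ck.py 6
```

```text
222 [21.0, 56.4] 224 [20.1, 57.1] 226 [19.1, 56.7] 228 [18.0, 56.9] 230 [13.4, 43.4] 232 [12.3, 43.1] 234 [11.2, 43.2] 236 [10.1, 43.2] 238 [8.9, 42.8] 240 [7.9, 43.4] 242 [6.8, 43.4] 244 [5.6, 43.3] 246 [4.6, 43.4] 248 [10.0, 63.9] 250 [9.3, 65.2] 252 [8.4, 65.4] 254 [7.5, 65.8] 256 [6.5, 65.9] 258 [5.5, 65.7] 
box z 0.10334887387736082 [0.10467341] 247
9.95 [ 0.55468239 -0.01089075  0.08864518] [-0.64842144  0.75040217 -1.07095104]
```

View pics/c6.png

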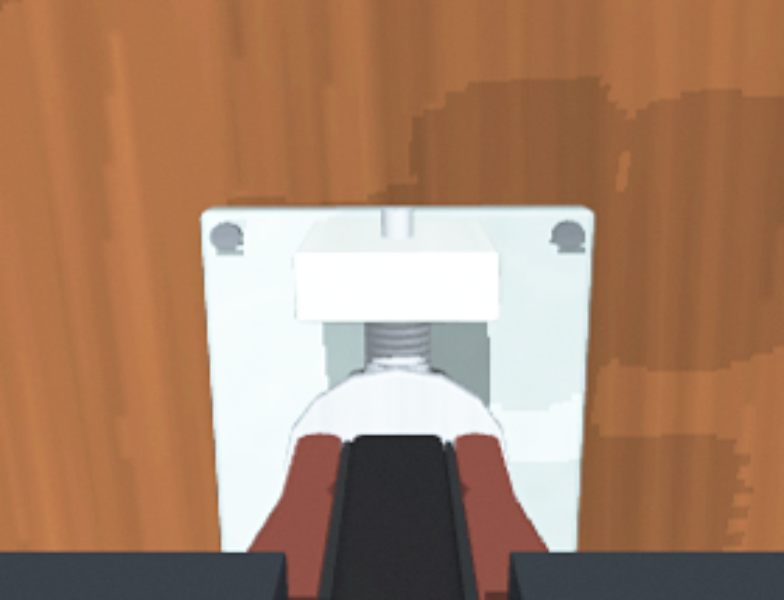

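{"op": "arm_command", "data": {"series": [[[0,0,0],[0,0,0.004],1],[[0,0,0],[0,0,0.003],1],[[0,0,0],[0,0,0],1]]}}

```text
time: 10.32
position: [0.5548, -0.0094, 0.0886]
eef_rot: [[0.999, 0.0, 0.04], [-0.04, 0.0, 0.999], [0.0, -1.0, 0.0]]
ft_force: [-0.0, -0.3, -1.3]
grip_width: 0.0163
```

{"op": "arm_command", "data": {"series": [[[0,0,0],[0,0,0.0025],1],[[0,0,0],[0,0,0.0025],1],[[0,0,0],[0,0,0],1]]}}

```text
time: 10.7
position: [0.5548, -0.0087, 0.0886]
eef_rot: [[0.999, 0.0, 0.04], [-0.04, -0.0, 0.999], [0.0, -1.0, -0.0]]
ft_force: [0.9, -1.5, -1.5]
grip_width: 0.0157
```

{"op": "arm_command", "data": {"series": [[[0,0,0],[0,0,0.0025],1],[[0,0,0],[0,0,0.0025],1],[[0,0,0],[0,0,0],1]]}}

```text
time: 11.08
position: [0.5548, -0.0081, 0.0886]
eef_rot: [[0.999, 0.0, 0.04], [-0.04, -0.001, 0.999], [0.0, -1.0, -0.001]]
ft_force: [0.2, -4.5, -1.6]
grip_width: 0.0162
```

{"op": "arm_command", "data": {"series": [[[0,0,0],[0,0,0.0025],1],[[0,0,0],[0,0,0.0025],1],[[0,0,0],[0,0,0],1]]}}

```text
time: 11.45
position: [0.5548, -0.0066, 0.0886]
eef_rot: [[0.999, 0.0, 0.04], [-0.04, -0.0, 0.999], [0.0, -1.0, -0.0]]
ft_force: [0.7, -5.6, -1.4]
grip_width: 0.0155
```

{"op": "arm_command", "data": {"series": [[[0,0,0],[0,0,0.004],1],[[0,0,0],[0,0,0.004],1],[[0,0,0],[0,0,0.004],1],[[0,0,0],[0,0,0.003],1],[[0,0,0],[0,0,0],1]]}}

```text
time: 12.08
position: [0.5549, -0.0035, 0.0886]
eef_rot: [[0.999, -0.0, 0.04], [-0.04, 0.0, 0.999], [-0.0, -1.0, 0.0]]
ft_force: [0.0, -4.4, -2.9]
grip_width: 0.0156
```

```bash
python3 ck.py 7
python3 - <<'E'
import cv2
for t in '567':
    p=cv2.imread(f'pics/w{t}.png')
a=[cv2.resize(cv2.imread(f'pics/w{t}.png')[140:260,270:380],None,fx=3.4,fy=4,interpolation=cv2.INTER_NEAREST) for t in '67']
cv2.imwrite('pics/end7.png',cv2.hconcat(a))
E
```

```text
236 [21.1, 56.5] 238 [20.3, 57.1] 240 [19.3, 57.3] 242 [18.2, 57.1] 244 [12.8, 42.7] 246 [11.2, 41.3] 248 [17.5, 64.5] 250 [16.7, 65.6] 252 [15.7, 65.3] 254 [14.7, 65.5] 256 [13.8, 65.6] 258 [12.4, 64.6] 
box z 0.10347371405363366 [0.10505632] 306
12.175 [ 0.55493518 -0.00344902  0.08862252] [-0.43743237 -4.38239289 -1.63585764]
```

View pics/end7.png

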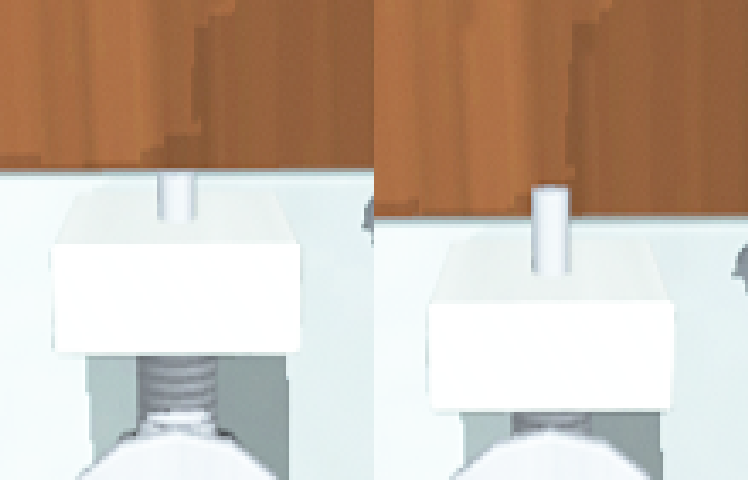

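{"op": "arm_command", "data": {"series": [[[0,0,0],[0,0,0.003],1],[[0,0,0],[0,0,0.003],1],[[0,0,0],[0,0,0],1]]}}

```text
time: 12.55
position: [0.555, -0.002, 0.0886]
eef_rot: [[0.999, -0.0, 0.04], [-0.04, 0.0, 0.999], [-0.0, -1.0, 0.0]]
ft_force: [-0.8, -3.0, -0.7]
grip_width: 0.0161
```

{"op": "arm_command", "data": {"series": [[[0,0,0],[0,0,0.0025],1],[[0,0,0],[0,0,0],1],[[0,0,0],[0,0,0],1]]}}

```text
time: 12.92
position: [0.555, -0.0013, 0.0886]
eef_rot: [[0.999, -0.0, 0.04], [-0.04, 0.0, 0.999], [-0.0, -1.0, 0.0]]
ft_force: [-0.2, -1.8, -1.8]
grip_width: 0.0158
```

```bash
python3 ck.py 8
```

```text
240 [21.3, 56.7] 242 [20.2, 56.5] 244 [19.1, 56.3] 246 [18.1, 56.5] 248 [19.5, 64.4] 250 [18.8, 65.4] 252 [17.7, 64.9] 254 [16.8, 65.3] 256 [15.7, 65.0] 258 [15.0, 65.9] 
box z 0.10557111937172917 [0.1069745] 237
13.025 [ 0.55501322 -0.00145828  0.08864144] [-0.18456645 -2.82705526 -2.03478047]
```

{"op": "arm_command", "data": {"series": [[[0,0,0],[0,0,0],1],[[0,0,0],[0,0,0],1],[[0,0,0],[0,0,0],1],[[0,0,0],[0,0,0],1]]}}

```text
time: 13.52
position: [0.555, -0.0017, 0.0886]
eef_rot: [[0.999, -0.0, 0.04], [-0.04, 0.0, 0.999], [-0.0, -1.0, 0.0]]
ft_force: [-0.1, -1.2, -1.9]
grip_width: 0.0159
```

```bash
python3 ck.py 9
```

```text
238 [22.0, 56.7] 240 [21.0, 57.1] 242 [19.9, 56.9] 244 [18.9, 56.8] 246 [17.4, 55.8] 248 [18.8, 63.5] 250 [18.4, 65.2] 252 [17.4, 65.0] 254 [16.5, 65.5] 256 [15.6, 65.8] 258 [14.4, 65.3] 
box z 0.10559965304179227 [0.10696606] 231
13.625 [ 0.55501354 -0.00173092  0.08865812] [-0.40514373 -2.04325597 -1.55046703]
```

Run:
```python
import cv2
q=cv2.imread('pics/s9.png'); cv2.imwrite('pics/cs9.png',cv2.resize(q[160:300,300:420],None,fx=4,fy=4,interpolation=cv2.INTER_CUBIC))
```

```text
(no output)
```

View pics/cs9.png

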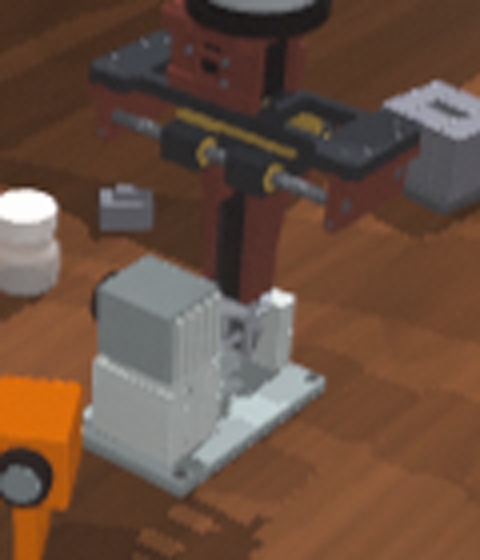

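{"op": "arm_command", "data": {"series": [[[0,0,0],[0,0,0.0025],1],[[0,0,0],[0,0,0],1],[[0,0,0],[0,0,0],1],[[0,0,0],[0,0,0],1]]}}

```text
time: 14.12
position: [0.555, -0.0014, 0.0886]
eef_rot: [[0.999, -0.0, 0.04], [-0.04, -0.0, 0.999], [-0.0, -1.0, -0.0]]
ft_force: [-0.6, -1.5, -0.9]
grip_width: 0.0156
```

```bash
python3 ck.py 10
```

```text
240 [21.3, 56.7] 242 [20.2, 56.7] 244 [19.3, 57.1] 246 [18.2, 56.8] 248 [19.2, 63.6] 250 [18.8, 65.3] 252 [17.8, 65.3] 254 [16.6, 64.9] 256 [15.7, 65.2] 258 [14.6, 64.9] 
box z 0.10575541683013827 [0.10689875] 243
14.225 [ 0.55503815 -0.00137196  0.08862735] [ 0.80891421 -2.4860644  -2.27719036]
```

{"op": "arm_command", "data": {"series": [[[0,0,0],[0,0,0.0025],1],[[0,0,0],[0,0,0],1],[[0,0,0],[0,0,0],1]]}}

```text
time: 14.6
position: [0.555, -0.0006, 0.0886]
eef_rot: [[0.999, -0.0, 0.04], [-0.04, 0.0, 0.999], [-0.0, -1.0, 0.0]]
ft_force: [0.7, -0.8, -2.3]
grip_width: 0.0155
```

{"op": "arm_command", "data": {"series": [[[0,0,0],[0,0,0.0025],1],[[0,0,0],[0,0,0],1],[[0,0,0],[0,0,0],1]]}}

```text
time: 14.98
position: [0.5551, -0.0004, 0.0886]
eef_rot: [[0.999, 0.0, 0.04], [-0.04, -0.0, 0.999], [0.0, -1.0, -0.0]]
ft_force: [0.1, -2.3, -2.4]
grip_width: 0.0157
```

```bash
python3 ck.py 11
```

```text
242 [21.2, 56.7] 244 [20.2, 57.1] 246 [19.1, 56.7] 248 [20.3, 63.6] 250 [19.7, 65.2] 252 [18.7, 65.3] 254 [17.8, 65.4] 256 [16.7, 65.3] 258 [15.6, 64.8] 
box z 0.11400437303576054 [0.11516218] 237
15.075 [ 5.55071268e-01 -3.71273611e-04  8.86295038e-02] [-0.28856105 -3.31608287 -1.84003785]
```

Rising; hold until it reaches its height.

{"op": "arm_command", "data": {"series": [[[0,0,0],[0,0,0],1],[[0,0,0],[0,0,0],1],[[0,0,0],[0,0,0],1],[[0,0,0],[0,0,0],1],[[0,0,0],[0,0,0],1],[[0,0,0],[0,0,0],1]]}}

```text
time: 15.82
position: [0.5551, -0.0004, 0.0886]
eef_rot: [[0.999, -0.0, 0.04], [-0.04, -0.0, 0.999], [-0.0, -1.0, -0.0]]
ft_force: [0.4, -4.2, -2.3]
grip_width: 0.0156
```

```bash
python3 ck.py 12;  python3 - <<'E'
import cv2
q=cv2.imread('pics/s12.png'); cv2.imwrite('pics/cs12.png',cv2.resize(q[160:300,300:420],None,fx=4,fy=4,interpolation=cv2.INTER_CUBIC))
E
```

```text
242 [21.3, 56.7] 244 [20.2, 56.7] 246 [19.2, 57.0] 248 [20.2, 63.4] 250 [19.9, 65.6] 252 [18.8, 65.3] 254 [17.8, 65.3] 256 [16.9, 65.4] 258 [15.5, 64.6] 
box z 0.11542378515857199 [0.11675262] 222
15.925 [ 5.55072937e-01 -3.72851072e-04  8.86407619e-02] [ 0.05012587 -3.30410577 -1.20858383]
```

View pics/cs12.png

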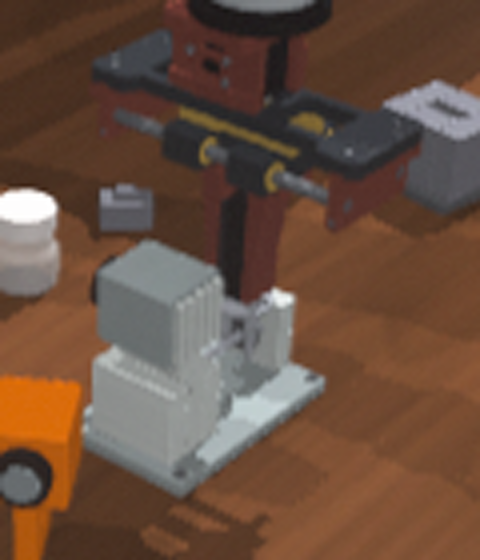

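{"op": "arm_command", "data": {"series": [[[0,0,0],[0,0,-0.008],1],[[0,0,0],[0,0,-0.012],1],[[0,0,0],[0,0,-0.015],1],[[0,0,0],[0,0,-0.02],1],[[0,0,0],[0,0,-0.025],1],[[0,0,0],[0,0,-0.015],1],[[0,0,0],[0,0,0],1]]}}

```text
time: 16.8
position: [0.5544, -0.0196, 0.0887]
eef_rot: [[0.999, 0.0, 0.041], [-0.041, -0.0, 0.999], [0.0, -1.0, -0.0]]
ft_force: [0.5, 0.0, -0.7]
grip_width: 0.0157
```

```bash
python3 ck.py 13
```

```text
204 [21.1, 56.5] 206 [20.2, 56.9] 208 [19.3, 57.3] 210 [18.2, 56.7] 212 [14.3, 43.2] 214 [13.4, 43.7] 216 [12.3, 44.0] 218 [11.0, 42.8] 220 [10.1, 43.7] 222 [9.0, 43.5] 224 [7.9, 43.6] 226 [7.0, 44.3] 228 [6.9, 48.0] 230 [5.5, 47.1] 232 [4.6, 47.8] 234 [3.5, 47.5] 236 [2.3, 47.1] 238 [-0.9, 39.8] 240 [-2.0, 40.1] 242 [-3.2, 39.8] 244 [-4.4, 39.7] 246 [-5.4, 39.9] 248 [1.2, 64.3] 250 [0.5, 65.4] 252 [-0.6, 65.2] 254 [-1.6, 65.1] 256 [-2.7, 64.8] 258 [-3.6, 65.2] 
box z 0.11521367189963182 [0.11633078] 243
16.9 [ 0.55432006 -0.01923305  0.08862535] [ 0.51411957 -0.52776845 -0.73293139]
```

View pics/c13.png

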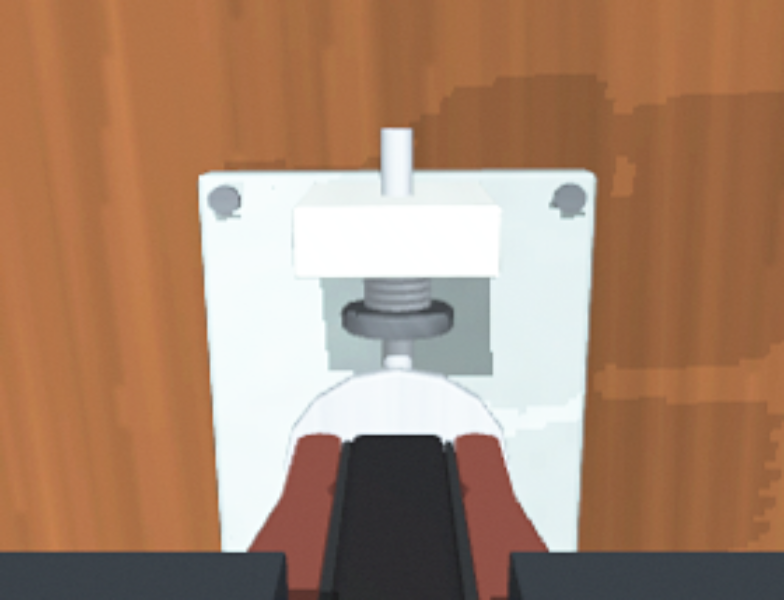

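{"op": "arm_command", "data": {"series": [[[0,0,0],[0,-0.1,0],1],[[0,0,0],[0,-0.2,0],1],[[0,0,0],[0,-0.25,0],1],[[0,0,0],[0,-0.2,0],1],[[0,0,0],[0,-0.05,0],1],[[0,0,0],[-0.029,0,0.12],1],[[0,0,0],[-0.029,0,0.22],1],[[0,0,0],[-0.029,0,0.25],1],[[0,0,0],[-0.029,0,0.25],1],[[0,0,0],[-0.029,0,0.25],1],[[0,0,0],[-0.029,0,0.25],1],[[0,0,0],[-0.029,0,0.18],1],[[0,0,0],[-0.03,0,0.08],1],[[0,0.162,0],[0,0,0],1],[[0,0.162,0],[0,0,0],1],[[0,0,0],[0,0,0],1],[[0,0,0],[0,0,0],1]]}}

```text
time: 19.02
position: [0.5206, 0.3016, 0.2484]
eef_rot: [[0.978, -0.0, 0.207], [-0.207, -0.0, 0.978], [-0.0, -1.0, -0.001]]
ft_force: [-0.1, 0.3, -1.1]
grip_width: 0.0157
```

Run:
```python
from h import *
from station import bot
s=bot.observe(); R=np.array(s['eef_rot']); print(s['position'],R.tolist(),s['grip_width'])
d=np.array([.5207,.3027,.0863])-s['position']; print('tool shift share',R.T@d/.2, 'yaw',np.degrees(np.arctan2(R[1,0],R[0,0])))
L=grab('wrist','w14')
L=grab('scene','s14'); q=cv2.imread('pics/s14.png'); cv2.imwrite('pics/cs14.png',cv2.resize(q[60:240,330:480],None,fx=3.5,fy=3.3,interpolation=cv2.INTER_CUBIC))
```

```text
[0.52055792 0.30156915 0.24836378] [[0.9783121897521099, -0.00036299970313816973, 0.20713552957821482], [-0.207135685901423, -0.0004647529745883029, 0.9783121136073188], [-0.0002588601533016474, -0.9999998261179289, -0.0005298636927548074]] 0.01570162515533676
tool shift share [-2.66450221e-04  8.10315860e-01  6.10811672e-03] yaw -11.95454912378131
```

View pics/w14.png

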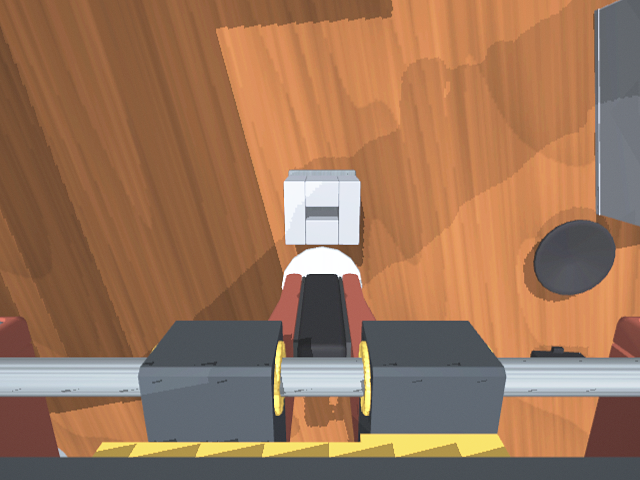

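View pics/cs14.png

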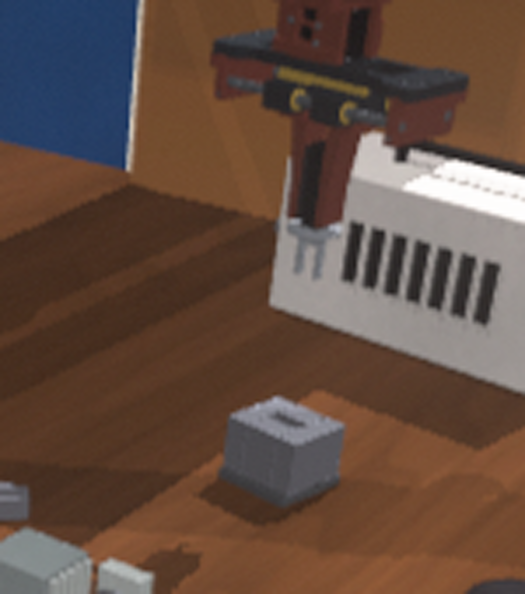

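Run:
```python
from h import *
L=load('w14'); W=world(L); P=W[L['d']>0]
P=P[(abs(P[:,2]-.058)<.004)&(np.hypot(P[:,0]-.521,P[:,1]-.303)<.06)]
print(rect(P),len(P))
g=cv2.cvtColor(L['p'],cv2.COLOR_RGB2GRAY)
np.set_printoptions(linewidth=250)
print(g[202:224:1,322].tolist()); print(g[210,298:348].tolist());
```

```text
(array([519.6, 303.1]), array([60.3, 70.1]), 78.1) 4380
[233, 232, 233, 234, 195, 111, 117, 117, 119, 117, 117, 117, 118, 113, 150, 187, 183, 179, 225, 243, 232, 232]
[233, 233, 234, 233, 234, 235, 235, 141, 113, 116, 117, 116, 117, 116, 114, 116, 115, 116, 115, 117, 117, 116, 113, 117, 119, 118, 117, 117, 116, 116, 117, 114, 116, 118, 117, 115, 118, 119, 117, 103, 104, 223, 235, 233, 233, 233, 233, 233, 232, 233]
```

Run:
```python
from h import *
L=load('w14'); print(ray(L,[[321.9,213],[305,213],[338.8,213],[322,206],[322,219.8]],.058))
```

```text
[[0.52020776 0.30349061 0.058     ]
 [0.50483395 0.30674183 0.058     ]
 [0.53558197 0.30023931 0.058     ]
 [0.5216645  0.30993914 0.058     ]
 [0.51895787 0.29712159 0.058     ]]
```

{"op": "arm_command", "data": {"series": [[[0,0,0],[0,0.1,0.008],1],[[0,0,0],[0,0.2,0],1],[[0,0,0],[0,0.15,0],1],[[0,0,0],[0,0.08,0],1],[[0,0,0],[0,0.06,0],1],[[0,0,0],[0,0.06,0],1],[[0,0,0],[0,0.05,0],1],[[0,0,0],[0,0.05,0],1],[[0,0,0],[0,0.03,0],1],[[0,0,0],[0,0.015,0],1],[[0,0,0],[0,0.008,0],1],[[0,0,0],[0,0,0],1]]}}

```text
time: 20.62
position: [0.521, 0.3039, 0.0882]
eef_rot: [[0.978, 0.0, 0.208], [-0.208, 0.0, 0.978], [0.0, -1.0, 0.0]]
ft_force: [-0.8, -0.1, -0.7]
grip_width: 0.016
```

{"op": "arm_command", "data": {"series": [[[0,0,0],[0,0.005,0],1],[[0,0,0],[0,0.004,0],1],[[0,0,0],[0,0,0],1]]}}

```text
time: 21.0
position: [0.5209, 0.3039, 0.0863]
eef_rot: [[0.978, 0.0, 0.208], [-0.208, 0.0, 0.978], [0.0, -1.0, 0.0]]
ft_force: [0.3, -0.1, -1.0]
grip_width: 0.0158
```

Run:
```python
from h import *
L=grab('wrist','w15'); cv2.imwrite('pics/c15.png',cv2.imread('pics/w15.png')[150:400,200:440])
```

```text
(no output)
```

View pics/c15.png

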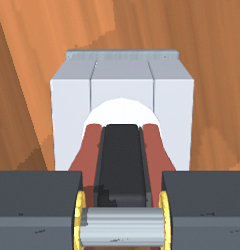

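{"op": "arm_command", "data": {"series": [[[0,0,0],[0,0.0025,0],1],[[0,0,0],[0,0,0],1]]}}

```text
time: 21.3
position: [0.5209, 0.3039, 0.0862]
eef_rot: [[0.978, 0.0, 0.208], [-0.208, 0.0, 0.978], [0.0, -1.0, 0.0]]
ft_force: [-2.8, -1.8, 5.9]
grip_width: 0.0159
```

Contact with the stand top (≈7 N). Release.

{"op": "arm_command", "data": {"series": [[[0,0,0],[0,-0.001,0],0.7],[[0,0,0],[0,0,0],0.6],[[0,0,0],[0,0,0],0.4],[[0,0,0],[0,0,0],0.3],[[0,0,0],[0,0,0],0.3],[[0,0,0],[0,-0.1,0],0.3],[[0,0,0],[0,-0.2,0],0.3],[[0,0,0],[0,-0.25,0],0.3],[[0,0,0],[0,-0.25,0],0.3],[[0,0,0],[0,-0.1,0],0.3],[[0,0,0],[0,0,0],0.3]]}}

```text
time: 22.68
position: [0.5216, 0.3042, 0.2676]
eef_rot: [[0.978, 0.003, 0.208], [-0.208, 0.002, 0.978], [0.002, -1.0, 0.003]]
ft_force: [-0.1, -0.5, -0.8]
grip_width: 0.0614
```

Run:
```python
from h import *
from station import bot
L=grab('wrist','w16'); W=world(L); P=W[L['d']>0]
for n,z0,z1 in (('stand',.054,.0605),('handle',.118,.135)):
    Q=P[(P[:,2]>z0)&(P[:,2]<z1)&(np.hypot(P[:,0]-.522,P[:,1]-.302)<.06)]; print(n,len(Q),rect(Q),Q[:,2].mean())
cv2.imwrite('pics/c16.png',cv2.imread('pics/w16.png')[100:400,150:500])
L=grab('top','t16'); W=world(L)
Q=W[L['d']>0]; Q=Q[(np.hypot(Q[:,0]-.55,Q[:,1]+.074)<.06)&(Q[:,2]>.105)&(Q[:,2]<.13)]; print(len(Q),rect(Q),np.median(Q[:,2]))
s=bot.observe();print(s['position'],s['grip_width'],s['joint_pos'])
```

```text
stand 2846 (array([519.8, 303. ]), array([60.4, 70.1]), 78.0) 0.05878909984487031
handle 428 (array([520.1, 304.7]), array([16.3, 15.5]), 78.4) 0.1269970934198844
432 (array([550.5, -74.3]), array([43.7, 63.1]), 89.9) 0.1154351869724429
[0.52040095 0.30370053 0.26490803] 0.06155439332315929 [-49.52225142  20.72753124  19.62444921  94.03981827  -7.44445929
  66.58864497 -40.10522609]
```

View pics/c16.png

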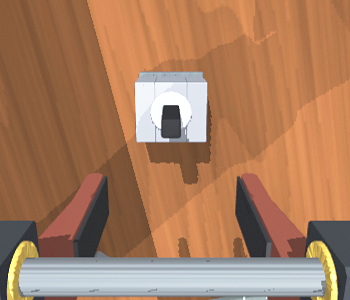

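{"op": "arm_command", "data": {"series": [[[0,0,0],[0.03,0,-0.1],0.25],[[0,0,0],[0.06,0,-0.2],0.25],[[0,0,0],[0.075,0,-0.25],0.25],[[0,0,0],[0.075,0,-0.25],0.25],[[0,0,0],[0.075,0,-0.25],0.25],[[0,0,0],[0.075,0,-0.25],0.25],[[0,0,0],[0.075,0,-0.25],0.25],[[0,0,0],[0.055,0,-0.18],0.25],[[0,0,0],[0.025,0,-0.086],0.25],[[0,0.334,0],[0,0,0],0.25],[[0,0.334,0],[0,0,0],0.25],[[0,0.334,0],[0,0,0],0.25],[[0,0.334,0],[0,0,0],0.25],[[0,0.334,0],[0,0,0],0.25],[[0,0.334,0],[0,0,0],0.25],[[0,0.334,0],[0,0,0],0.25],[[0,0.334,0],[0,0,0],0.25],[[0,0,0],[0,0,0],0.25],[[0,0,0],[0,0,0],0.25]]}}

```text
time: 25.15
position: [0.5517, -0.0737, 0.2656]
eef_rot: [[-0.034, -0.001, 0.999], [-0.999, 0.0, -0.034], [-0.0, -1.0, -0.001]]
ft_force: [-0.7, -0.2, -0.0]
grip_width: 0.0659
```

Run:
```python
from h import *
from station import bot
s=bot.observe();R=np.array(s['eef_rot']);print(s['position'],R.tolist(),s['grip_width'],s['joint_pos'])
L=grab('wrist','w17'); W=world(L); P=W[L['d']>0]
Q=P[(np.hypot(P[:,0]-.55,P[:,1]+.074)<.06)&(P[:,2]>.113)&(P[:,2]<.122)]; print(len(Q),rect(Q),np.median(Q[:,2]))
print(R.T@(np.array([.5515,-.0745,.095])-s['position'])/.2)
```

```text
[ 0.55170215 -0.07367302  0.26557189] [[-0.033540651255697745, -0.0006829421925893255, 0.999437120735119], [-0.9994373519346635, 8.831019523762991e-05, -0.03354059866992337], [-6.535419726341961e-05, -0.9999997628956074, -0.0006855199179467506]] 0.06587260812249894 [-32.28797424  19.01623063  45.16335819 101.49837791 -14.69370459
  65.60806535 -74.46376306]
3221 (array([553.5, -75.2]), array([44. , 53.6]), 88.6) 0.11675131850198307
[ 4.22220494e-03  8.52859574e-01 -2.86817411e-04]
```

View pics/w17.png

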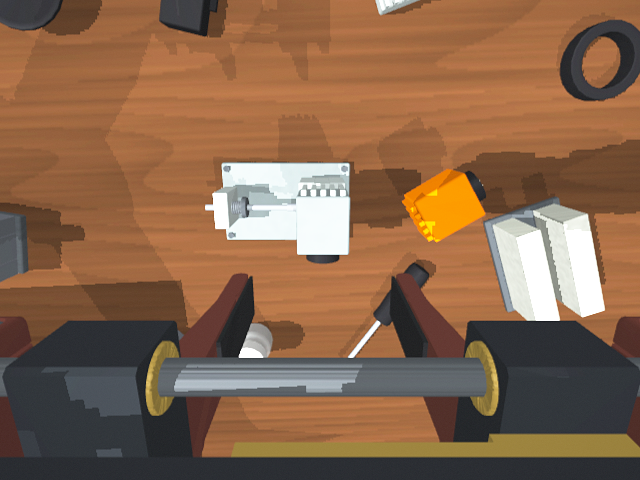

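{"op": "arm_command", "data": {"series": [[[0,0,0],[0.0055,0.12,0],0.25],[[0,0,0],[0,0.2,0],0.25],[[0,0,0],[0,0.18,0],0.25],[[0,0,0],[0,0.12,0],0.25],[[0,0,0],[0,0.1,0],0.25],[[0,0,0],[0,0.08,0],0.25],[[0,0,0],[0,0.05,0],0.25],[[0,0,0],[0,0,0],0.25],[[0,0,0],[0,0,0],0.25]], "squeeze": 12}}

```text
time: 26.32
position: [0.5523, -0.0753, 0.0965]
eef_rot: [[-0.038, 0.001, 0.999], [-0.999, 0.0, -0.038], [-0.0, -1.0, 0.001]]
ft_force: [0.4, -0.6, 0.3]
grip_width: 0.0658
```

Run:
```python
from h import *
L=grab('wrist','w18'); cv2.imwrite('pics/c18.png',cv2.imread('pics/w18.png')[100:400,120:520])
```

```text
(no output)
```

View pics/c18.png

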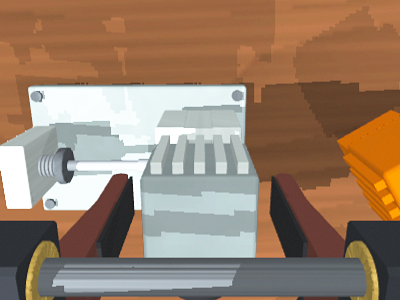

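{"op": "arm_command", "data": {"series": [[[0,0,0],[0,0,0],0.4],[[0,0,0],[0,0,0],0.46],[[0,0,0],[0,0,0],0.5],[[0,0,0],[0,0,0],0.6],[[0,0,0],[0,0,0],0.6]], "squeeze": 8}}

```text
time: 27.0
position: [0.552, -0.0745, 0.0961]
eef_rot: [[-0.037, 0.0, 0.999], [-0.999, 0.001, -0.037], [-0.001, -1.0, 0.0]]
ft_force: [-1.3, 2.7, 3.1]
grip_width: 0.0441
```

{"op": "arm_command", "data": {"series": [[[0,0,0],[-0.002,0,0],0.7],[[0,0,0],[0,0,0],0.7],[[0,0,0],[0,-0.01,0],0.7],[[0,0,0],[0,-0.02,0],0.7],[[0,0,0],[0,0,0],0.7]], "squeeze": 25}}

```text
time: 27.62
position: [0.5511, -0.0745, 0.1017]
eef_rot: [[-0.038, -0.002, 0.999], [-0.999, 0.0, -0.038], [-0.0, -1.0, -0.002]]
ft_force: [-1.0, 2.9, -3.9]
grip_width: 0.0439
```

{"op": "arm_command", "data": {"series": [[[0,0,0],[0,-0.03,0],0.7],[[0,0,0],[0,-0.04,0],0.7],[[0,0,0],[0,-0.05,0],0.7],[[0,0,0],[0,-0.06,0],0.7],[[0,0,0],[0,-0.08,0],0.7],[[0,0,0],[0,-0.1,0],0.7],[[0,0,0],[0,-0.15,0],0.7],[[0,0,0],[0,-0.15,0],0.7],[[0,0,0],[0,-0.1,0],0.7],[[0,0,0],[0,0,0],0.7],[[0,0,0],[0,0,0],0.7]]}}

```text
time: 29.0
position: [0.5515, -0.0749, 0.2536]
eef_rot: [[-0.038, -0.0, 0.999], [-0.999, 0.0, -0.038], [-0.0, -1.0, -0.0]]
ft_force: [-0.3, 0.4, -3.2]
grip_width: 0.0434
```

Run:
```python
from h import *
from station import bot
s=bot.observe();R=np.array(s['eef_rot']);print(s['position'],R.tolist(),s['grip_width'],s['ft_force'])
L=grab('wrist','w19'); L=grab('scene','s19')
L=grab('top','t19');W=world(L); ok=L['d']>0
P=W[230:300,365:430][ok[230:300,365:430]]; P=P[(P[:,2]>.056)&(P[:,2]<.068)]; print('rack',rect(P))
```

```text
[ 0.55151803 -0.07488319  0.25358173] [[-0.038131540508884426, -0.0003894235490929985, 0.999272652466642], [-0.9992727281951445, 3.230416270701101e-05, -0.03813153080947219], [-1.7431350293800483e-05, -0.9999999236528674, -0.0003903721398144788]] 0.04344953701835788 [-0.30819811  0.39383468 -3.18682089]
rack (array([ 480.7, -314.9]), array([109.7,  70.7]), 18.3)
```

View pics/s19.png

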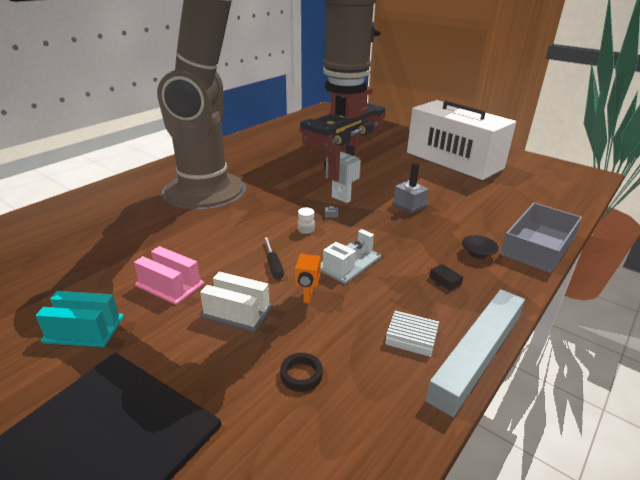

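View pics/w19.png

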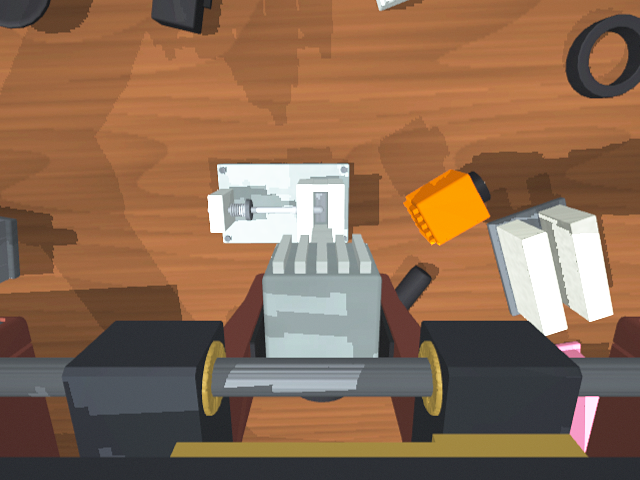

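{"op": "arm_command", "data": {"series": [[[0,0,0],[0.1,0,-0.025],0.7],[[0,0,0],[0.2,0,-0.051],0.7],[[0,0,0],[0.25,0,-0.064],0.7],[[0,0,0],[0.25,0,-0.064],0.7],[[0,0,0],[0.2,0,-0.051],0.7],[[0,0,0],[0.15,0,-0.038],0.7],[[0,0,0],[0.063,0,-0.015],0.7],[[0,-0.229,0],[0,0,0],0.7],[[0,-0.229,0],[0,0,0],0.7],[[0,-0.229,0],[0,0,0],0.7],[[0,0,0],[0,0,0],0.7],[[0,0,0],[0,0,0],0.7]]}}

```text
time: 30.65
position: [0.4811, -0.3147, 0.2538]
eef_rot: [[0.314, -0.0, 0.949], [-0.949, 0.0, 0.314], [-0.0, -1.0, -0.0]]
ft_force: [0.4, -0.6, -2.7]
grip_width: 0.044
```

Run:
```python
from h import *
from station import bot
s=bot.observe();R=np.array(s['eef_rot']);print(s['position'],R.tolist(),s['grip_width'],s['ft_force'])
l=load('w19'); W=world(l);P=W[l['d']>0]; P=P[(abs(P[:,2]-.056)<.003)&(abs(P[:,0]-.55)<.04)&(abs(P[:,1]+.075)<.03)]; print('cheeks',rect(P))
L=grab('wrist','w20'); W=world(L); P=W[L['d']>0]
P=P[(abs(P[:,2]-.062)<.004)&(np.hypot(P[:,0]-.48,P[:,1]+.315)<.08)]; print('rack',len(P),rect(P),np.median(P[:,2]))
L=grab('scene','s20')
```

```text
[ 0.48110751 -0.31469083  0.25382137] [[0.31410854014487316, -0.00017842393402270546, 0.9493870618314516], [-0.9493870435197642, 0.00021280538861674837, 0.31410857408015463], [-0.00025807917013832105, -0.9999999614393826, -0.00010254938126151171]] 0.04396794284429999 [ 0.38938307 -0.56387583 -2.71638083]
cheeks (array([551.2, -74.2]), array([45.1, 56. ]), 88.1)
rack 4175 (array([ 492.9, -310.4]), array([79.5, 70.1]), 18.6) 0.06285359060028195
```

View pics/w20.png

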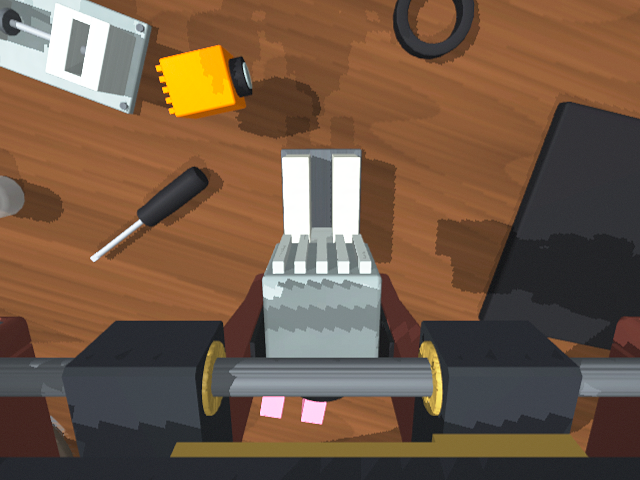

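Run:
```python
import cv2
q=cv2.imread('pics/s20.png'); cv2.imwrite('pics/cs20.png',cv2.resize(q[140:340,160:340],None,fx=3,fy=3,interpolation=cv2.INTER_CUBIC))
```

```text
(no output)
```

View pics/cs20.png

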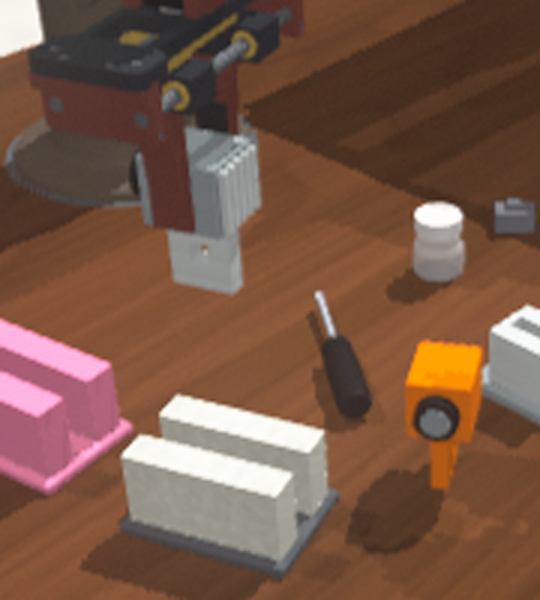

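{"op": "arm_command", "data": {"series": [[[0,0,0],[0,0.1,-0.004],0.7],[[0,0,0],[0,0.2,0],0.7],[[0,0,0],[0,0.15,0],0.7],[[0,0,0],[0,0.1,0],0.7],[[0,0,0],[0,0,0],0.7],[[0,0,0],[0,0,0],0.7]]}}

```text
time: 31.5
position: [0.4808, -0.3155, 0.1447]
eef_rot: [[0.316, 0.001, 0.949], [-0.949, -0.001, 0.316], [0.001, -1.0, 0.0]]
ft_force: [0.8, 0.1, -2.5]
grip_width: 0.0438
```

Run:
```python
from h import *
L=grab('scene','s21'); 
q=cv2.imread('pics/s21.png'); cv2.imwrite('pics/cs21.png',cv2.resize(q[180:340,180:320],None,fx=3.5,fy=3.5,interpolation=cv2.INTER_CUBIC))
```

```text
(no output)
```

View pics/cs21.png

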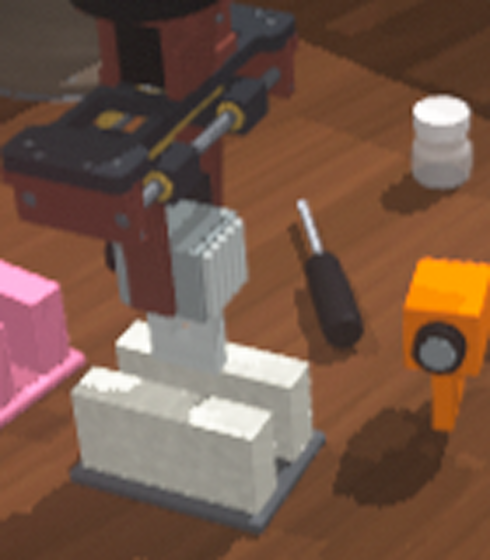

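{"op": "arm_command", "data": {"series": [[[0,0,0],[0,0.05,0],0.7],[[0,0,0],[0,0.06,0],0.7],[[0,0,0],[0,0.06,0],0.7],[[0,0,0],[0,0.05,0],0.7],[[0,0,0],[0,0.035,0],0.7],[[0,0,0],[0,0.02,0],0.7],[[0,0,0],[0,0.008,0],0.7],[[0,0,0],[0,0,0],0.7]]}}

```text
time: 32.55
position: [0.4805, -0.3152, 0.0875]
eef_rot: [[0.316, 0.0, 0.949], [-0.949, -0.0, 0.316], [0.0, -1.0, 0.0]]
ft_force: [-0.2, -0.0, -1.6]
grip_width: 0.0438
```

{"op": "arm_command", "data": {"series": [[[0,0,0],[0,0.0025,0],0.7],[[0,0,0],[0,0.0025,0],0.7],[[0,0,0],[0,0,0],0.7]]}}

```text
time: 32.92
position: [0.4805, -0.3151, 0.0864]
eef_rot: [[0.316, 0.0, 0.949], [-0.949, 0.0, 0.316], [0.0, -1.0, 0.0]]
ft_force: [0.1, 0.4, -3.8]
grip_width: 0.0439
```

{"op": "arm_command", "data": {"series": [[[0,0,0],[0,0.002,0],0.7],[[0,0,0],[0,0,0],0.7]]}}

```text
time: 33.17
position: [0.4805, -0.3151, 0.0861]
eef_rot: [[0.316, 0.0, 0.949], [-0.949, 0.0, 0.316], [0.0, -1.0, 0.0]]
ft_force: [-0.8, 0.5, 1.4]
grip_width: 0.0439
```

{"op": "arm_command", "data": {"series": [[[0,0,0],[0,0.002,0],0.7],[[0,0,0],[0,0,0],0.7]]}}

```text
time: 33.42
position: [0.4805, -0.3151, 0.0861]
eef_rot: [[0.316, 0.001, 0.949], [-0.949, 0.0, 0.316], [-0.0, -1.0, 0.001]]
ft_force: [-2.5, 1.6, 6.3]
grip_width: 0.0439
```

{"op": "arm_command", "data": {"series": [[[0,0,0],[0,-0.0025,0],0.7],[[0,0,0],[0,0,0],0.45],[[0,0,0],[0,0,0],0.4],[[0,0,0],[0,0,0],0.3],[[0,0,0],[0,0,0],0.25],[[0,0,0],[0,0,0],0.25],[[0,0,0],[0,0,0],0.25]]}}

```text
time: 34.3
position: [0.4804, -0.3151, 0.086]
eef_rot: [[0.316, -0.0, 0.949], [-0.949, 0.0, 0.316], [-0.0, -1.0, -0.0]]
ft_force: [1.3, -0.6, 0.3]
grip_width: 0.066
```

{"op": "arm_command", "data": {"series": [[[0,0,0],[0,-0.05,0],0.25],[[0,0,0],[0,-0.1,0],0.25],[[0,0,0],[0,-0.2,0],0.25],[[0,0,0],[0,-0.25,0],0.25],[[0,0,0],[0,-0.25,0],0.25],[[0,0,0],[0,-0.15,0],0.25],[[0,0,0],[0,0,0],0.25],[[0,0,0],[0,0,0],0.25]]}}

```text
time: 35.3
position: [0.4801, -0.3148, 0.2861]
eef_rot: [[0.316, 0.0, 0.949], [-0.949, 0.0, 0.316], [-0.0, -1.0, 0.0]]
ft_force: [0.7, -1.4, -0.4]
grip_width: 0.0657
```

Run:
```python
from h import *
from station import bot
s=bot.observe();print(s['position'],s['grip_width'],s['ft_force'],s['time'])
L=grab('wrist','w22'); W=world(L); P=W[L['d']>0]; N=P[np.hypot(P[:,0]-.48,P[:,1]+.315)<.09]
Q=N[(abs(N[:,2]-.062)<.004)]; print('rack',rect(Q))
Q=N[(abs(N[:,2]-.107)<.005)]; print('box top',rect(Q),np.median(Q[:,2]))
L=grab('scene','s22'); L=grab('top','t22'); W=world(L);P=W[L['d']>0]; N=P[np.hypot(P[:,0]-.48,P[:,1]+.315)<.09]
Q=N[(abs(N[:,2]-.107)<.005)]; print('top: box',rect(Q),np.median(Q[:,2]))
```

```text
[ 0.48008726 -0.31478637  0.28605315] 0.06571465470702735 [ 0.68727228 -1.37047893 -0.35917007] 35.3
rack (array([ 478.4, -315.3]), array([110.1,  70. ]), 18.5)
box top (array([ 481.8, -314.9]), array([54.1, 44. ]), 18.6) 0.10678214445211243
top: box (array([0., 0.]), array([0., 0.]), 0.0) nan
  return _methods._mean(a, axis=axis, dtype=dtype,
  ret = ret.dtype.type(ret / rcount)
```

View pics/w22.png

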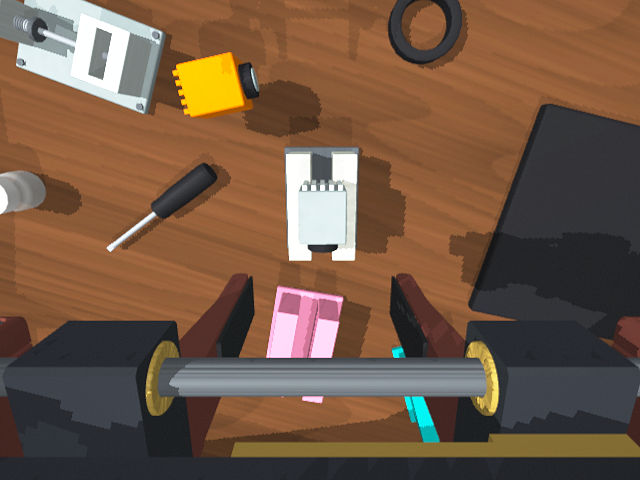

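View pics/s22.png

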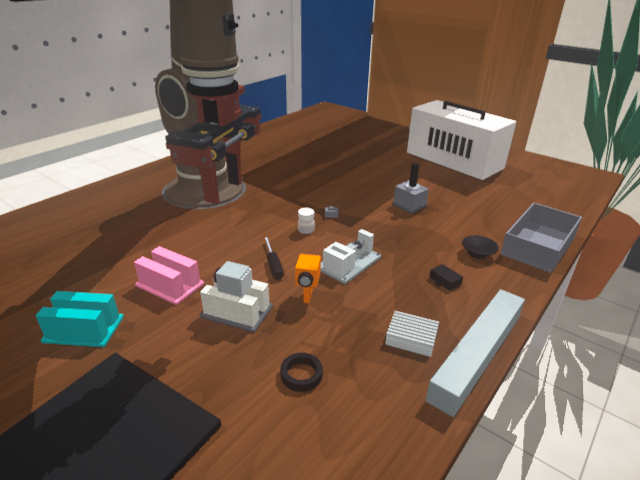

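Run:
```python
from station import bot
print(bot.close_job())
```

```text
the job is handed in; nothing more can be done
None
```

The camera is in the white rack, the forked tool is back in its stand, and the job was handed in at about 35 s of the 72 s allowed.

- **Bar:** I lowered the fork astride the bare shaft and pushed the collar to +y in steps of about 0.5 mm. The force readings taken between steps stayed below about 6 N. At about 7 mm of travel the camera rose 2 mm and paused. One more millimetre, about 8 mm in all, let it rise fully: the box top went from 103.4 mm to 115.4 mm, the expected 12 mm. I held the bar until then and backed off before lifting the fork.
- **Tool:** The fork rests with its flange on the stand top. Its handle is at the right height and 1–2 mm from the well's middle.
- **Camera:** I gripped it across y with 25 N and lifted it straight out; the wrist force showed about 4 N downward at the start of the lift, part of it the camera's own weight. In the rack its box top is at 106.8 mm (expected 106). Allowing for the fins, it sits about 1.3 mm from the slot's middle along the slot and is aligned with the rack within 0.1 degree.

**Checks that failed or disagreed:** My last check from the top camera gave no reading of the box, probably because the arm was in the way, so the final placing rests on the wrist and scene views. The wrist and top estimates of the rack's centre along the slot differ by about 2 mm. I saw nothing else on the bench moved, but only checked that by eye.

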